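Fit the snap ring that holds down a food processor's drive hub

ROBOT

A 7-joint arm with a two-finger parallel gripper is mounted at the origin on the work surface. World frame = base frame: x ahead of the robot, y to its left, z up, the work surface at z = 0. Lengths are in mm, angles in rad, forces in N, time in s.
With the tool pointing down it reaches from about 400 to 875 mm from the base axis. Payload 4.4 kg.
Tool frame: the origin (TCP) lies midway between the tips of the shut fingers; the grasp point (between the pads) lies 19 mm behind it; z points along the fingers, y is the direction in which the jaws open and shut (so a half turn about z gives the same grasp; the last joint's range is limited). The gripper opens to 85 mm and grips with 20 to 120 N. Pads are 22 mm wide; open, the fingers measure 114 mm over their backs; the gripper's body (76 mm by 85 mm) begins 54 mm behind the grasp point. The pads swing forward as they close: fully open they stand 13 mm farther back than shut.
Start: joints at [-1.174, 0.628, 0.038, 1.517, -0.027, 0.996, -0.02], TCP at [290.176, 581.649, 231.313] pointing down, gripper open.
Joint ranges: [-3.06, 3.06], [-0.37, 2.12], [-1.25, 1.32], [0.18, 2.47], [-1.1, 4.24], [0.23, 1.98], [-2.94, 2.94]. Speed limits (rad/s): [2.57, 2.57, 3.14, 3.14, 3.14, 3.14, 3.14].

INTERFACE

Orientations are given as [roll, pitch, yaw] about the fixed x, y, z axes, in that order (R = Rz(yaw) Ry(pitch) Rx(roll)).
In Python, from cell import ctrl, vision gives the robot as it stands.
- The arm moves only by the tool play_rows, never from a script. Its arguments are lists of equal length, an entry for each row: "slide": the shift along the tool's x, y, z in mm, a list of three; "turn": the turn about the tool's z in rad; "fingers": the opening, from 0 (shut) to 1 (fully open). A call has 1 to 5 rows; each row is the pose to reach, as a shift and turn from the pose measured when the call began, along the tool's axes at that moment; what a row does not reach only later rows make up. A row lasts 1/8 s, in which the tool goes at most 62.5 mm and 10.7 degrees, less where a joint would pass 70% of its speed; a pose out of reach is approached as far as the arm can. A call with a gripper value outside its range is refused whole. The fingers move at their own pace and stop on an object; the grip force is fixed at half the most. Time passes only in rows, so rows that repeat a pose let the fingers close. It gives the time, the measured TCP pose, the force and the opening at its end, in the units of the state.
- ctrl.read_state(): the state, without advancing time (a new reading comes with each control period).
- vision.get_image(name): name is "scene" or "top" or "wrist"; returns (picture, depth): 384x512x3 uint8, blue, green, red; 384x512 float32, mm along the optical axis (not along the pixel's ray), 0 where there is no reading.
- vision.camera_params(name): a dict with "fx", "fy", "cx", "cy" (pixels), "dist_coeffs" ([k1, k2, p1, p2, k3] as OpenCV has them; the pictures are not rectified), "position" and "rotation" of the camera in the world. Camera axes: x right, y up, looking along -z (the intrinsics and any distortion apply to the point x, -y, -z); pixel columns grow to the right and rows downward; lengths in mm; the calibration is good to about 2 mm. A picture is of the moment at which its call begins: read the wrist's pose just before it. camera_params takes no time and is no camera call; for the wrist camera it gives the pose at the moment of the call.
- ctrl.finish_job(): hands the job in, once; it reports no verdict.
The state is a dict: "clock": time; "qpos": joint angles; "qd": joint speeds; "tau": joint torques, N m; "eef_pos": TCP position; "tool_rot": TCP orientation; "force": force on the tool from outside, world axes, zero at the start; "torque": the same for the moment, N m; "width": finger opening in mm.
Only numpy, scipy, OpenCV 4.12 (cv2) and the standard library are available. Lean on these libraries where they do the work, as an engineer would, in place of code of your own. Each camera call takes 0.05 s, during which the arm holds its last target.

TASK

Lock the food processor's sprung drive hub back onto its spindle: with the snap-ring pliers from the wooden block, pick the steel ring out of the tray by its two eyes, spread it just enough to pass over the spindle, push it down gently on the hub until it is level with the groove, and let it close into the groove so that it alone keeps the hub pressed down. Then put the pliers back upright in their pocket in the block. Do not overstretch the ring, do not touch it with the fingers, and leave the other things alone.

Things in the scene. Friction and masses are not known exactly. Their poses are not given: they have to be found in the camera images.
- pliers: Snap-ring pliers for outside rings, 141 mm long, 160 g, standing tips down in the block's pocket, black grips up. Origin: midway between the ends of the two tip pins. z runs up to the grips, y from leg b to leg a, x is normal to the flat side. The legs do not cross and turn on a joint pin 52 mm above the origin, so squeezing the grips spreads the tips. The same both ways round about z.
- grip_a (a point): Outer face of the swell of leg a's rubber grip, 111 mm above the pliers' origin: hold here. The swells, 101 to 121 mm above the origin, 18 mm wide along x, are 58.6 mm apart outside at rest, leaning outwards 0.12 rad, parallel when squeezed to about 45 mm. A hand guard 86 to 90 mm above the origin sticks out 3 mm beyond each swell; the grips end at 141 mm.
- grip_b (a point): The same point of leg b. A spring keeps the grips apart: squeezing them starts at 6 N a side and takes 10 N at 31 mm without a ring, 21 N with a ring spread to 38 mm. Pin ends with a grip 58 mm wide: 21 mm apart; 48 mm: 28 mm; 38 mm: 36 mm; 31 mm: 42 mm.
- tip_a (a point): Lower end of the tip pin of leg a. Each pin is 3 mm thick with a round end and 3.5 mm long below a shoulder of 6 mm diameter. At rest the pins are 19 mm apart. They lean outwards as they spread (0.2 rad at 40 mm), hooking under the ring; the eyes of a ring being spread are then about 4 mm closer together than the pin ends.
- tip_b (a point): Lower end of the tip pin of leg b.
- ring: Springy steel snap ring, a flat C, 4 mm thick, 28 mm inner and 37 mm outer diameter when relaxed, 36 g, lying in the tray. Origin: its centre on the underside; x points to the middle of the gap, z up. With the eyes 37 to 38 mm apart it clears the 32 mm spindle by 1 mm all round, if the spindle's axis is 3.6 mm from the ring's origin towards the gap and 11 mm from the line of the eyes.
- eye_a (a point): Centre, at the ring's upper face, of the eye at one end: a 5.6 mm through hole in a lug of 10 mm. Relaxed, the eyes are 20.4 mm apart and 16.3 mm in front of the ring's centre. Spreading them starts at 5 N and takes about 11 N at 38 mm; over 46 mm the ring is spoiled.
- eye_b (a point): Centre of the other eye, at the ring's upper face.
- processor: Food processor with its bowl off, white, fixed. Origin: on the spindle's axis, on the worktop. Low half 200 x 210 mm, 68 mm high; motor half 150 mm high, from 90 to 182 mm along its y. The upright steel spindle is 32 mm thick; its flat top is 109.5 mm above the worktop, give or take 4 mm (shims). The groove, 28.4 mm in diameter, has its edges 6.3 and 11.8 mm below that top.
- hub (a joint): How far the drive hub, an aluminium collar round the spindle with a flat top of 47 mm diameter, is pressed down, in m. 0: up, its top face 7.5 mm below the spindle's top, covering most of the groove. 0.004: on its hard stop, 11.5 mm below the spindle's top, the groove free. Its spring pushes up with about 2.5 N at 0 and 8.5 N at 0.004; its seat must not be loaded with over 18 N. Greased.
- tray: Shallow aluminium parts tray, 150 x 116 mm, wall 14 mm high and 3 mm thick, floor 3 mm above the worktop; fixed. Origin under its centre on the worktop.
- block: Wooden tool block, 76 x 96 x 56 mm high, fixed, with a pocket for the pliers and some small tools stuck in its corners, up to 26 mm above its top. Origin under its centre on the worktop.
- pocket (a point): Centre of the pocket's floor, 8 mm above the worktop and 48 mm below the block's top. The pocket is 13 mm wide along the block's x and 35 mm along its y, with a 3 mm chamfer at the mouth. The pliers stand in it with their y along the block's y (either way round), their pins on its floor.
- washer: Steel washer of 30 mm lying in the tray; leave it there.
- cap_nut: Brass cap nut of 22 mm, 14 mm high, in the tray; leave it there.
- mug: White mug, 80 mm across, 90 mm high; leave it.
- spice_jar: Glass jar with a steel cap, 54 mm across, 95 mm high; leave it.
Not all that is in view belongs to the job. There is more than one size of the tray; the one meant has the size given above.

How it is judged:
By the outcome, as a careful person would: the job done as asked, in the order asked, and still so for the second after the job is handed in, with the robot touching nothing.
It also fails if it takes over 67 s, if anything falls off the work surface, if the arm or the gripper's body presses on something with over 40 N, if the wrist force passes 120 N, or if a joint passes its speed limit or range.

## Working session

There is one attempt and no reset: what is moved stays moved. The work goes in short steps, Python scripts to look and compute and a tool call to move; the robot and the scene stay as the last step left them, time stands still between calls to the robot, and variables do not carry over. Pictures are saved under pics/ and viewed, and the job is handed in when it is done.

Besides the shell and the picture viewer there is one more tool, called after ">>>" as name(argument=value, ...), one argument or row to a line, values as JSON. play_rows: Moves the arm, as the interface text tells. Its arguments: {"type":"object","properties":{"slide":{"type":"array"},"turn":{"type":"array"},"fingers":{"type":"array"}},"required":["slide","turn","fingers"]}

```bash
mkdir -p pics; ls
cat > h.py <<'E'
import numpy as np, cv2
from cell import ctrl, vision
def grab(n,tag=None):
    p=vision.camera_params(n)
    im,d=vision.get_image(n)
    if tag: np.savez('pics/%s.npz'%tag,im=im,d=d,**{k:np.array(v) for k,v in p.items()}); cv2.imwrite('pics/%s.png'%tag,im)
    return im,d,p
def load(tag):
    z=np.load('pics/%s.npz'%tag); return z['im'],z['d'],z
def ray(p,uv):
    K=np.array([[p['fx'],0,p['cx']],[0,p['fy'],p['cy']],[0,0,1]],float)
    u=cv2.undistortPoints(np.array(uv,float).reshape(-1,1,2),K,np.array(p['dist_coeffs'],float)).reshape(-1,2)
    d=np.c_[u[:,0],-u[:,1],-np.ones(len(u))]
    return np.array(p['position']),d@np.array(p['rotation']).T
def onz(p,uv,z):
    o,d=ray(p,uv); t=(z-o[2])/d[:,2]; return o+d*t[:,None]
def deproj(p,uv,dep):
    o,d=ray(p,uv); return o+d*np.array(dep).reshape(-1,1)
def proj(p,X):
    K=np.array([[p['fx'],0,p['cx']],[0,p['fy'],p['cy']],[0,0,1]],float)
    c=(np.array(X,float).reshape(-1,3)-np.array(p['position']))@np.array(p['rotation'])
    c=c*[1,-1,-1]
    return cv2.projectPoints(c.reshape(-1,1,3),np.zeros(3),np.zeros(3),K,np.array(p['dist_coeffs'],float))[0].reshape(-1,2)
def crop(im,u0,v0,u1,v1,s,name):
    cv2.imwrite('pics/'+name,cv2.resize(im[v0:v1,u0:u1],None,fx=s,fy=s,interpolation=cv2.INTER_CUBIC))
E
python3 - <<'E'
from h import *
s=ctrl.read_state();print(s)
for n in ('scene','top','wrist'):
    im,d,p=grab(n,n+'0'); print(n,p['position'],np.round(p['rotation'],3).tolist(),p['fx'])
E
```

```text
pics
{'clock': 0.0, 'qpos': array([-1.17377949,  0.62935091,  0.03846706,  1.51837211, -0.02701929,
        0.99629022, -0.02001433]), 'qd': array([ 2.69783278e-05,  1.15078316e-03,  1.23104221e-05, -9.31630897e-04,
        1.81018840e-03,  4.03253772e-04, -1.68702199e-03]), 'tau': array([ 9.28581831e-04, -5.63385093e+01,  1.22673254e+00, -1.93446118e+01,
        1.10536566e-02,  1.07129026e-02, -2.10249533e-05]), 'eef_pos': array([289.90896026, 581.06844411, 230.38512903]), 'tool_rot': array([-3.1396909e+00,  2.4047209e-05,  2.6787306e+00]), 'force': array([-0.82304932, -0.44550527, -0.13465903]), 'torque': array([ 0.07461688, -0.00065633, -0.00676015]), 'width': 85.54235979710292}
scene [1263.02174141  390.90984269  989.42547191] [0.822, 0.012, 2.104] 497.31529472092535
top [ 360.169143    -92.78877288 1306.82769397] [0.072, -0.009, -1.576] 456.2215435712704
wrist [231.17398484 610.31922732 372.61480242] [-0.264, 0.002, 1.108] 306.89831274385995
```

```bash
python3 - <<'E'
s=open('h.py').read()
s=s.replace("def grab","from scipy.spatial.transform import Rotation as Ro\ndef RM(p): return Ro.from_euler('xyz',np.array(p['rotation'])).as_matrix()\ndef grab",1)
s=s.replace("np.array(p['rotation']).T","RM(p).T").replace("@np.array(p['rotation'])\n","@RM(p)\n")
open('h.py','w').write(s)
E
python3 - <<'E'
from h import *
for n in ('scene','top','wrist'):
    im,d,p=load(n+'0'); print(n, onz(p,[[256,192],[0,0],[511,383]],0).round())
E
```

```text
scene [[  358.  -168.     0.]
 [ -287. -2229.     0.]
 [  602.   611.     0.]]
top [[ 455. -111.    0.]
 [1060.  686.    0.]
 [-117. -865.    0.]]
wrist [[318. 569.   0.]
 [ -4. 413.   0.]
 [770. 788.   0.]]
```

View pics/scene0.png

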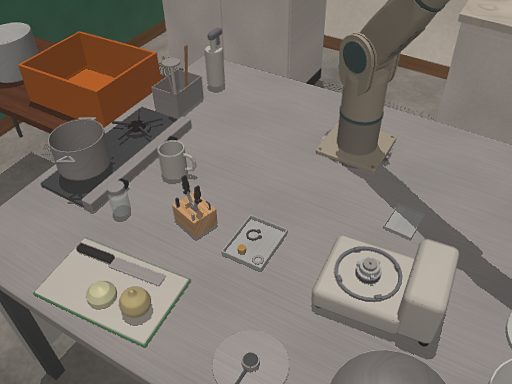

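View pics/top0.png

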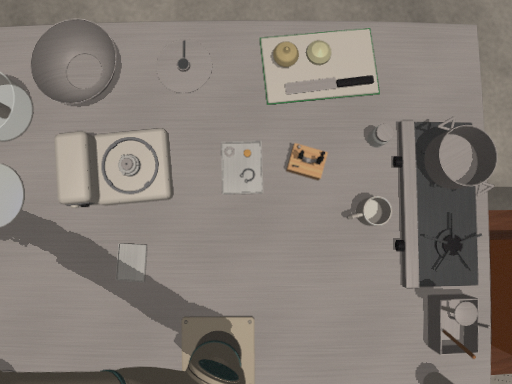

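View pics/wrist0.png

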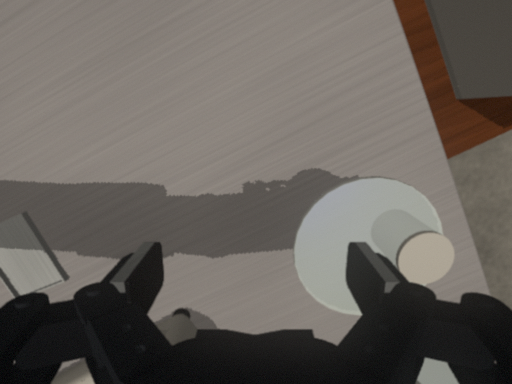

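Run:
```python
from h import *
im,d,p=load('top0')
crop(im,215,130,335,205,6.5,'topcrop0.png')
for n,uv in dict(spindle=(129,165),tray=(242,167),block=(308,161),ring=(248,174),tray2=(132,261),mug=(377,211),jar=(384,134)).items():
    print(n, deproj(p,[uv],[d[uv[1],uv[0]]]).round(1), d[uv[1],uv[0]])
im,d,p=load('scene0'); crop(im,160,160,300,280,5,'scenecrop0.png'); crop(im,300,220,470,350,4,'scenecrop1.png')
```

```text
spindle [[520.9 229.3 103.4]] 1208.7523
tray [[526.8 -71.    2.4]] 1312.762
block [[ 533.9 -252.7   71.7]] 1245.8995
ring [[507.3 -88.2  -5.4]] 1319.2964
tray2 [[258.2 244.7   0.9]] 1291.9294
mug [[ 397.8 -459.     6.7]] 1302.9277
jar [[ 605.2 -460.    92.3]] 1232.5359
```

View pics/topcrop0.png

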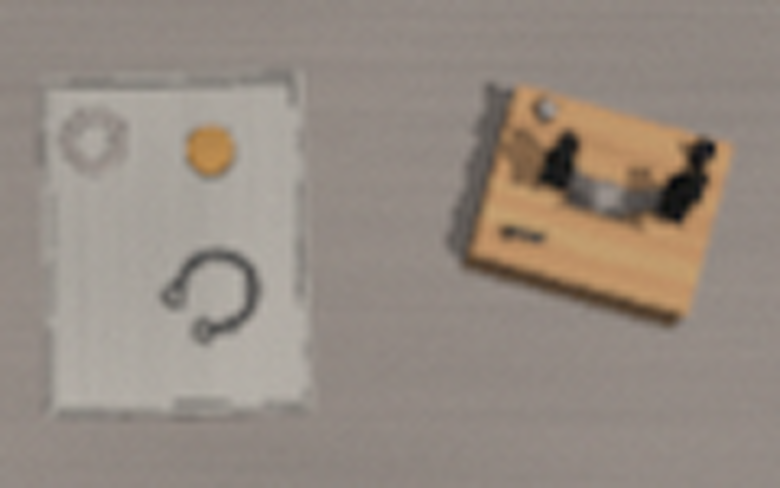

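View pics/scenecrop0.png

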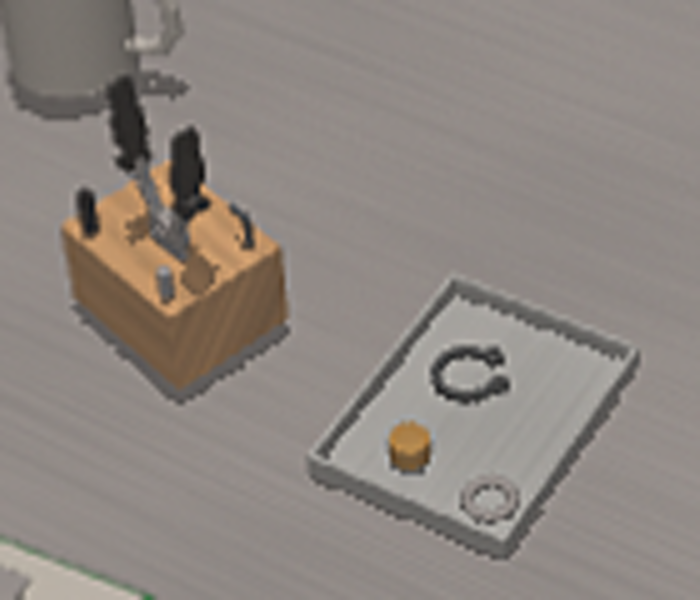

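View pics/scenecrop1.png

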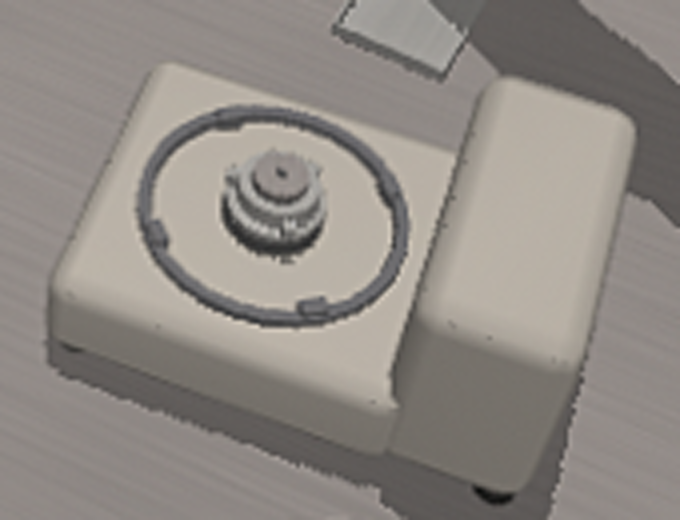

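```bash
cat >> h.py <<'E'
def wrap(a): return (a+np.pi)%(2*np.pi)-np.pi
def st(): 
    s=ctrl.read_state(); print('t%.2f'%s['clock'],'p',s['eef_pos'].round(1),'r',s['tool_rot'].round(4),'F',s['force'].round(1),'w %.1f'%s['width'],'q7 %.2f'%s['qpos'][6]); return s
def to(pos,yaw,n=None):
    s=st(); R=Ro.from_euler('xyz',s['tool_rot']).as_matrix()
    d=R.T@(np.array(pos,float)-s['eef_pos']); print('slide',d.round(1),'turn %.3f'%wrap(s['tool_rot'][2]-yaw),'dist %.0f'%np.linalg.norm(d))
E
python3 - <<'E'
from h import *
to([520,-215,300],-0.285);
E
```

```text
t0.15 p [289.9 581.3 230.6] r [-3.1402  0.      2.6788] F [ 0.6 -0.5 -0.4] w 85.5 q7 -0.02
slide [-561.3 -609.9  -68.5] turn 2.964 dist 832
```

>>> play_rows(
  slide=[
    [-32, -35, -10],
    [-65, -70, -25],
    [-100, -106, -40],
    [-135, -144, -50],
    [-170, -182, -60],
  ],
  turn=[0.17, 0.34, 0.51, 0.68, 0.85],
  fingers=[1, 1, 1, 1, 1],
)

```text
clock: 0.78
eef_pos: [361.1, 340.9, 291.2]
tool_rot: [-3.141, 0.001, 1.823]
force: [0.9, 0.5, 0.2]
width: 85.2
```

Run:
```python
from h import *
to([520,-235,300],-0.285);
```

```text
t0.78 p [361.1 340.9 291.2] r [-3.1407e+00  1.0000e-03  1.8233e+00] F [0.9 0.5 0.2] w 85.2 q7 -0.42
slide [-597.3   10.    -8.3] turn 2.108 dist 597
```

>>> play_rows(
  slide=[
    [-50, 1, -1],
    [-100, 2, -2],
    [-150, 2, -3],
    [-200, 3, -4],
    [-250, 4, -5],
  ],
  turn=[0.17, 0.34, 0.51, 0.68, 0.85],
  fingers=[1, 1, 1, 1, 1],
)

```text
clock: 1.4
eef_pos: [427.5, 98.3, 296.5]
tool_rot: [3.141, 0.001, 0.968]
force: [1.3, -0.3, 0.5]
width: 85.3
```

Run:
```python
from h import *
to([520,-235,300],-0.285);
```

```text
t1.40 p [427.5  98.3 296.5] r [3.1415e+00 8.0000e-04 9.6800e-01] F [ 1.3 -0.3  0.5] w 85.3 q7 -0.66
slide [-222.1  265.1   -3.3] turn 1.253 dist 346
```

>>> play_rows(
  slide=[
    [-30, 36, 0],
    [-60, 72, -1],
    [-90, 108, -1],
    [-120, 144, -2],
    [-150, 179, -2],
  ],
  turn=[0.17, 0.34, 0.51, 0.68, 0.85],
  fingers=[1, 1, 1, 1, 1],
)

```text
clock: 2.02
eef_pos: [490.3, -127.9, 298.7]
tool_rot: [3.141, 0.0, 0.113]
force: [1.1, 0.6, -0.0]
width: 85.7
```

Run:
```python
from h import *
to([520,-235,300],-0.285);
```

```text
t2.02 p [ 490.3 -127.9  298.7] r [3.1411e+00 2.0000e-04 1.1290e-01] F [ 1.1  0.6 -0. ] w 85.7 q7 -0.84
slide [ 17.5 109.7  -1.3] turn 0.398 dist 111
```

Over the tray now; take a wrist picture on the way.

Run:
```python
from h import *
grab('wrist','w1'); st()
```

```text
t2.08 p [ 491.1 -135.3  299.4] r [ 3.1334e+00 -1.7000e-03  1.0100e-01] F [ 1.3 -6.4  0.9] w 85.3 q7 -0.85
```

>>> play_rows(
  slide=[
    [6, 37, 0],
    [12, 74, 0],
    [17, 108, 0],
    [17, 109, 0],
  ],
  turn=[0.14, 0.28, 0.4, 0.4],
  fingers=[1, 1, 1, 1],
)

```text
clock: 2.58
eef_pos: [518.5, -244.6, 300.0]
tool_rot: [3.132, -0.005, -0.302]
force: [0.0, 0.0, 0.4]
width: 85.8
```

Run:
```python
from h import *
st();grab('wrist','w2'); st()
```

```text
t2.58 p [ 518.5 -244.6  300. ] r [ 3.1324 -0.0046 -0.3023] F [0.  0.  0.4] w 85.8 q7 -1.00
t2.62 p [ 518.5 -242.8  299.9] r [ 3.1341 -0.0038 -0.2997] F [-0.1  0.5  0.7] w 85.3 q7 -1.00
```

View pics/w1.png

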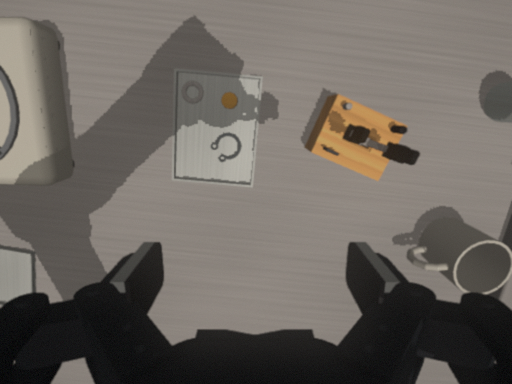

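View pics/w2.png

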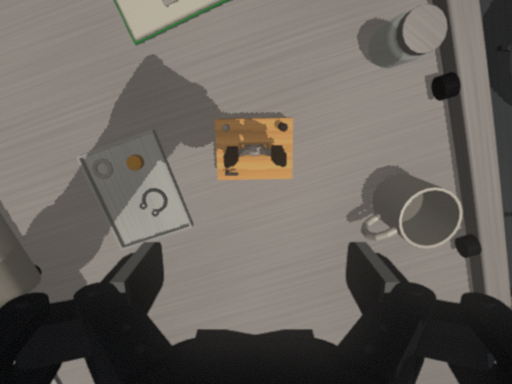

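Run:
```python
from h import *
for tag in ('w2','w1'):
    im,d,p=load(tag)
    hsv=cv2.cvtColor(im,cv2.COLOR_BGR2HSV)
    m=cv2.inRange(hsv,(8,100,110),(25,255,255))
    n,l,s,c=cv2.connectedComponentsWithStats(m); k=1+np.argmax(s[1:,4])
    m2=cv2.morphologyEx((l==k).astype(np.uint8),cv2.MORPH_CLOSE,np.ones((15,15)))
    cn=max(cv2.findContours(m2,0,2)[0],key=cv2.contourArea)
    W=onz(p,cn.reshape(-1,2),56)[:,:2].astype(np.float32)
    r=cv2.minAreaRect(W); print(tag,r,s[k]); print(cv2.boxPoints(r).round(1).tolist())
    # dark grips via depth: points above z 90
    v,u=np.nonzero((d>0)); P=deproj(p,np.c_[u,v],d[v,u])
    g=(P[:,2]>110)&(P[:,2]<155)&(np.hypot(P[:,0]-534,P[:,1]+250)<70)
    print('high pts',g.sum(),P[g].mean(0).round(1), P[g].max(0).round(1),P[g].min(0).round(1))
    Q=P[g]; q=Q[:,:2]-Q[:,:2].mean(0); w,V=np.linalg.eigh(q.T@q); t=q@V[:,1]; print(V[:,1], t.min(),t.max())
    for sg in(-1,1):
        a=Q[np.sign(t)==sg]; print(a.mean(0).round(1),((a[:,:2].max(0)+a[:,:2].min(0))/2).round(1))
    if tag=='w2': crop(im,200,100,310,195,7,'w2c.png')
```

```text
w2 ((539.7091064453125, -253.46192932128906), (95.90424346923828, 76.404296875), 73.89213562011719) [ 215  117   78   63 3595]
[[489.70001220703125, -288.8999938964844], [563.0999755859375, -310.1000061035156], [589.7000122070312, -218.0], [516.2999877929688, -196.8000030517578]]
high pts 469 [ 540.5 -254.6  136. ] [ 555.6 -223.5  149.6] [ 524.1 -284.6  111.1]
[0.28369242 0.95891533] -29.78586558404357 30.58916136336744
[ 533.7 -277.6  135.9] [ 532.9 -277.6]
[ 547.6 -230.6  136.2] [ 546.5 -230.2]
w1 ((539.473388671875, -252.95361328125), (96.75443267822266, 75.4999771118164), 73.85221099853516) [ 311   94   96   87 3823]
[[489.79998779296875, -288.8999938964844], [562.2999877929688, -309.8999938964844], [589.2000122070312, -217.0], [516.7000122070312, -196.0]]
high pts 734 [ 538.3 -257.1  133.4] [ 556.  -222.2  149.4] [ 523.2 -283.2  110.1]
[0.28037753 0.95988981] -26.875049968182708 35.133845638158434
[ 532.9 -275.7  132.2] [ 532.7 -276.6]
[ 547.4 -225.7  135.5] [ 546.8 -227.5]
```

View pics/w2c.png

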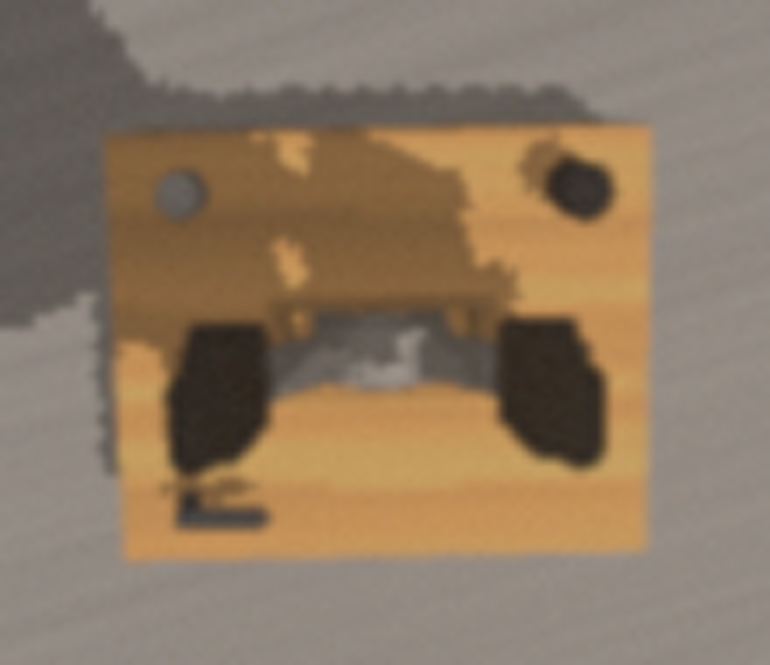

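Run:
```python
from h import *
to([539.6,-253.5,175],-0.2814)
```

```text
t2.62 p [ 518.5 -242.8  299.9] r [ 3.1341 -0.0038 -0.2997] F [-0.1  0.5  0.7] w 85.3 q7 -1.00
slide [ 22.8   3.1 125. ] turn -0.018 dist 127
```

>>> play_rows(
  slide=[
    [9, 1, 45],
    [18, 3, 90],
    [23, 3, 123],
    [23, 3, 125],
    [23, 3, 125],
  ],
  turn=[-0.01, -0.018, -0.018, -0.018, -0.018],
  fingers=[1, 1, 1, 1, 1],
)

```text
clock: 3.25
eef_pos: [540.1, -253.0, 176.1]
tool_rot: [3.134, -0.005, -0.28]
force: [0.5, 0.3, 0.5]
width: 85.4
```

Run:
```python
from h import *
to([539.6,-253.5,175],-0.2814);grab('wrist','w3')
im,d,p=load('w3')
hsv=cv2.cvtColor(im,cv2.COLOR_BGR2HSV)
m=cv2.inRange(hsv,(8,100,90),(25,255,255)); m2=cv2.morphologyEx(m,cv2.MORPH_CLOSE,np.ones((35,35)))
cn=max(cv2.findContours(m2,0,2)[0],key=cv2.contourArea)
r=cv2.minAreaRect(onz(p,cn.reshape(-1,2),56)[:,:2].astype(np.float32)); print(r)
v,u=np.nonzero((d>0)); P=deproj(p,np.c_[u,v],d[v,u])
g=(P[:,2]>140)&(P[:,2]<152)&(np.hypot(P[:,0]-534,P[:,1]+250)<70)
Q=P[g]-[539.6,-253.5,0]; t=Q[:,:2]@[.2777,.9607]; n=Q[:,:2]@[.9607,-.2777]
for sg in (-1,1):
    k=np.sign(t)==sg; print(sg,k.sum(),t[k].min(),t[k].max(),n[k].min(),n[k].max(),Q[k,2].max())
```

```text
t3.25 p [ 540.1 -253.   176.1] r [ 3.1342 -0.0046 -0.2804] F [0.5 0.3 0.5] w 85.4 q7 -0.88
slide [-0.4  0.7  1.1] turn 0.001 dist 1
((541.824462890625, -254.3390655517578), (95.58405303955078, 79.7763442993164), 73.79512786865234)
-1 311 -30.619016871041477 -23.26607304695981 -6.542242575750912 7.491831171949624 149.5688944364183
1 314 22.86137115222775 30.14779168915104 -6.773362807006212 7.580154972458411 149.30894082476578
```

View pics/w3.png

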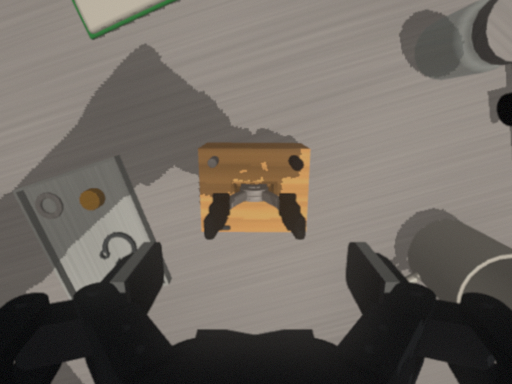

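>>> play_rows(
  slide=[
    [0, 0.5, 30],
    [0, 0.8, 60],
    [0, 0.8, 78],
    [0, 0.8, 80.5],
    [0, 0.8, 80.5],
  ],
  turn=[0, 0, 0, 0, 0],
  fingers=[1, 1, 1, 0.85, 0.8],
)

```text
clock: 3.92
eef_pos: [541.0, -255.4, 97.1]
tool_rot: [3.134, -0.007, -0.281]
force: [-0.2, 0.2, -0.4]
width: 68.3
```

Run:
```python
from h import *
st();grab('wrist','w4');st()
```

```text
t3.92 p [ 541.  -255.4   97.1] r [ 3.1336 -0.0074 -0.2807] F [-0.2  0.2 -0.4] w 68.3 q7 -0.80
t3.98 p [ 541.1 -255.4   97.2] r [ 3.1335 -0.0077 -0.2807] F [ 0.6 -0.9 -0.6] w 68.2 q7 -0.80
```

View pics/w4.png

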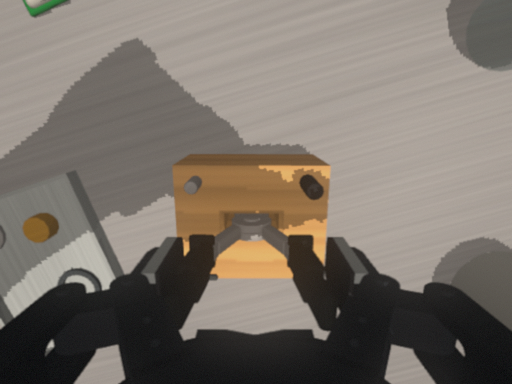

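>>> play_rows(
  slide=[
    [-1.4, -1.2, 1.5],
    [-1.4, -1.2, 1.5],
    [-1.4, -1.2, 1.5],
    [-1.4, -1.2, 1.5],
  ],
  turn=[0, 0, 0, 0],
  fingers=[0.75, 0.7, 0.68, 0.66],
)

```text
clock: 4.47
eef_pos: [541.0, -254.6, 97.3]
tool_rot: [3.133, -0.01, -0.281]
force: [-0.6, 0.6, 9.1]
width: 56.9
```

Run:
```python
from h import *
st()
```

```text
t4.47 p [ 541.  -254.6   97.3] r [ 3.1332 -0.0103 -0.2807] F [-0.6  0.6  9.1] w 56.9 q7 -0.79
```

>>> play_rows(
  slide=[
    [0, 0, -3],
    [0, 0, -15],
    [0, 0, -40],
    [0, 0, -70],
    [0, 0, -100],
  ],
  turn=[0, 0, 0, 0, 0],
  fingers=[0.65, 0.65, 0.65, 0.65, 0.65],
)

```text
clock: 5.1
eef_pos: [539.9, -253.4, 198.6]
tool_rot: [3.133, -0.01, -0.281]
force: [0.3, 0.4, -1.0]
width: 55.6
```

Run:
```python
from h import *
st();grab('wrist','w5');st()
to([507,-80,200],-0.835)
```

```text
t5.10 p [ 539.9 -253.4  198.6] r [ 3.1332 -0.0099 -0.281 ] F [ 0.3  0.4 -1. ] w 55.6 q7 -0.89
t5.15 p [ 541.6 -255.   202.5] r [ 3.1321 -0.0161 -0.2811] F [ 0.5 -1.6  1.3] w 55.6 q7 -0.89
t5.15 p [ 541.6 -255.   202.5] r [ 3.1321 -0.0161 -0.2811] F [ 0.5 -1.6  1.3] w 55.6 q7 -0.89
slide [ -81.8 -158.5   -0.4] turn 0.554 dist 178
```

View pics/w5.png

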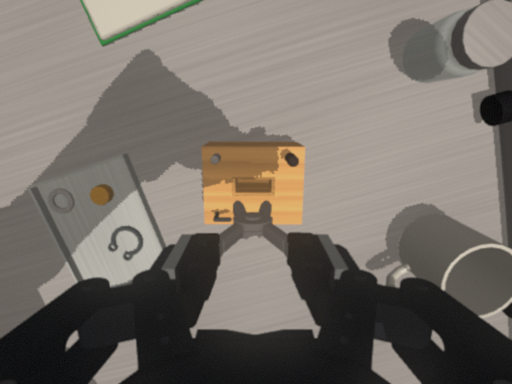

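Run:
```python
from h import *
im,d,p=load('w5'); crop(im,205,170,305,260,7,'w5c.png')
for uv in [(238,208),(266,208),(238,204),(266,204),(241,214),(263,214),(252,224)]:
    print(uv, im[uv[1],uv[0]], deproj(p,[uv],[d[uv[1],uv[0]]]).round(1))
im,d,p=load('w3');crop(im,70,200,170,290,7,'w3c.png')
```

```text
(238, 208) [74 83 92] [[ 545.3 -244.2  136.6]]
(266, 208) [72 82 91] [[ 539.9 -262.9  136.6]]
(238, 204) [73 81 91] [[ 545.1 -243.6  125.1]]
(266, 204) [73 81 92] [[ 539.6 -263.3  125.9]]
(241, 214) [72 80 91] [[ 545.4 -246.9  152.4]]
(263, 214) [73 81 91] [[ 541.5 -260.6  152.6]]
(252, 224) [ 93 101 109] [[ 543.6 -253.8  171.7]]
```

View pics/w5c.png

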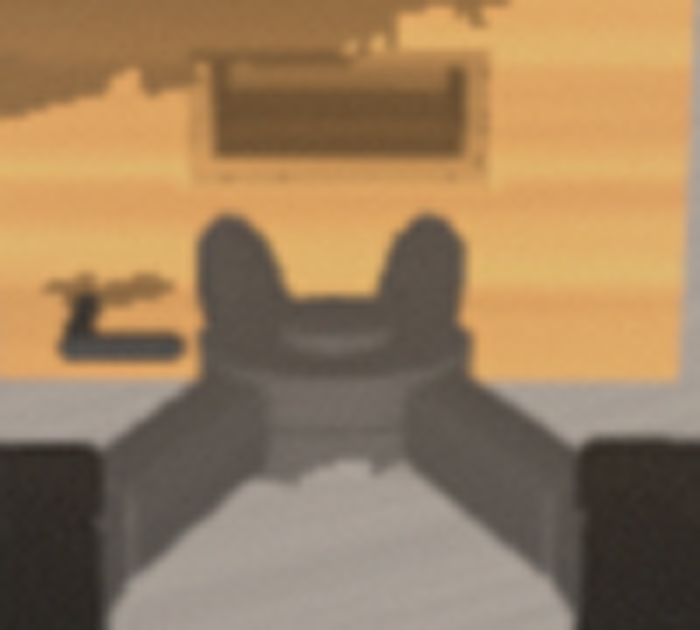

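>>> play_rows(
  slide=[
    [-16, -32, 0],
    [-32, -64, 0],
    [-48, -96, 0],
    [-64, -128, 0],
    [-80, -158, 0],
  ],
  turn=[0.12, 0.23, 0.34, 0.45, 0.554],
  fingers=[0.65, 0.65, 0.65, 0.65, 0.65],
)

```text
clock: 5.78
eef_pos: [508.2, -79.6, 199.6]
tool_rot: [-3.141, -0.018, -0.838]
force: [0.7, 0.8, -2.1]
width: 55.7
```

>>> play_rows(
  slide=[
    [0, 0, 0],
  ],
  turn=[0],
  fingers=[0.65],
)

```text
clock: 5.9
eef_pos: [507.5, -76.2, 198.9]
tool_rot: [-3.141, -0.015, -0.834]
force: [0.4, 0.1, -1.2]
width: 56.0
```

Run:
```python
from h import *
st();grab('wrist','w6');st()
```

```text
t5.90 p [507.5 -76.2 198.9] r [-3.1413 -0.0154 -0.8343] F [ 0.4  0.1 -1.2] w 56.0 q7 -1.55
t5.95 p [508.  -78.1 199.4] r [-3.1414 -0.0176 -0.8353] F [ 0.4 -0.  -1. ] w 56.0 q7 -1.55
```

View pics/w6.png

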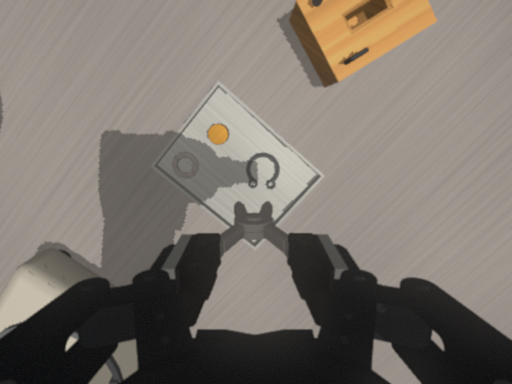

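```bash
cat >> h.py <<'E'
def tool2w(s,X):
    return s['eef_pos']+np.array(X,float)@Ro.from_euler('xyz',s['tool_rot']).as_matrix().T
E
python3 - <<'E'
from h import *
im,d,p=load('w6'); crop(im,215,140,305,215,8,'w6c.png')
s=dict(eef_pos=np.array([507.5,-76.2,198.9]),tool_rot=np.array([-3.1413,-.0154,-.8343]))
print(proj(p,tool2w(s,[[0,11,88],[0,-11,88],[0,11,84.5],[0,-11,84.5],[0,0,36]])).round(1))
# eyes dark
E
```

```text
[[268.1 200.6]
 [239.9 200.6]
 [268.3 201.9]
 [239.7 201.9]
 [254.  224.2]]
```

View pics/w6c.png

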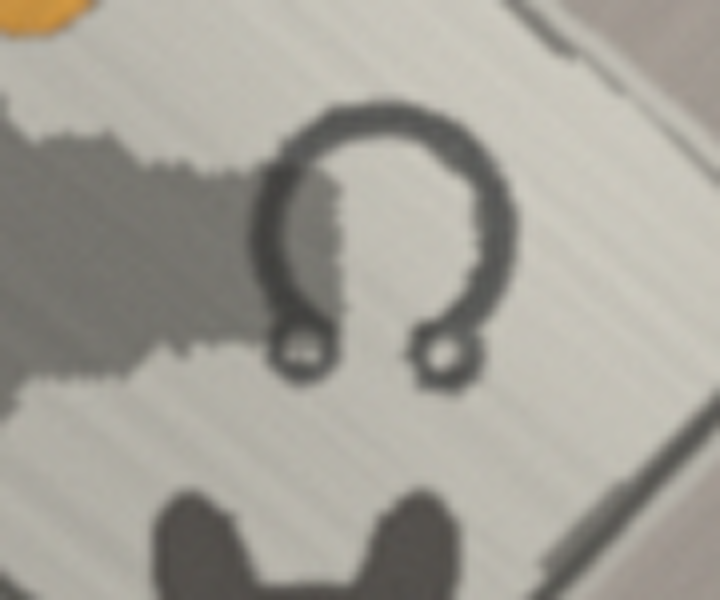

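Run:
```python
from h import *
im,d,p=load('w6')
E=onz(p,[[253.0,184.0],[270.9,184.3]],7); print(E.round(1), np.linalg.norm(E[0]-E[1]))
m=E.mean(0); v=E[1]-E[0]; print(m, 'yaw', np.arctan2(-v[0],v[1]), )
# want tool y=(sin yaw,-cos yaw) along v
yaw=np.arctan2(v[0],-v[1]); print(yaw)
R=onz(p,[[215+384/8,140+118/8]],7); print('tail',R, np.linalg.norm(R-m))
```

```text
[[503.1 -69.5   7. ]
 [488.  -82.7   7. ]] 19.994792173810673
[495.547415   -76.13623001   7.        ] yaw 2.290556376375099
-0.8510362772146941
tail [[ 516.88811257 -101.05744578    7.        ]] 32.80994312918416
```

```bash
cat >> h.py <<'E'
def tipto(X,yaw,L=88):
    s=st(); R=Ro.from_euler('xyz',s['tool_rot']).as_matrix()
    t=tool2w(s,[0,0,L]); dl=R.T@(np.array(X,float)-t); print('tip',t.round(1),'slide',dl.round(1),'turn %.3f'%wrap(s['tool_rot'][2]-yaw))
E
python3 - <<'E'
from h import *
tipto([495.5,-76.1,32],-0.851)
E
```

```text
t5.95 p [508.  -78.1 199.4] r [-3.1414 -0.0176 -0.8353] F [ 0.4 -0.  -1. ] w 56.0 q7 -1.55
tip [509.  -79.2 111.4] slide [-12.8   7.9  79.2] turn 0.016
```

>>> play_rows(
  slide=[
    [-5, 3, 25],
    [-9, 6, 50],
    [-12, 8, 70],
    [-12.8, 8, 79],
    [-12.8, 8, 79],
  ],
  turn=[0.008, 0.016, 0.016, 0.016, 0.016],
  fingers=[0.66, 0.67, 0.68, 0.68, 0.68],
)

```text
clock: 6.58
eef_pos: [494.5, -75.8, 120.2]
tool_rot: [-3.141, -0.018, -0.852]
force: [-0.2, -0.2, -1.3]
width: 58.1
```

Run:
```python
from h import *
st();grab('wrist','w7');tipto([495.5,-76.1,32],-0.851)
im,d,p=load('w7'); crop(im,195,130,315,220,6.5,'w7c.png')
```

```text
t6.58 p [494.5 -75.8 120.2] r [-3.1414 -0.0178 -0.8521] F [-0.2 -0.2 -1.3] w 58.1 q7 -1.43
t6.62 p [494.9 -75.8 120.6] r [-3.1408 -0.0186 -0.852 ] F [-0.5 -0.3 -1.4] w 58.0 q7 -1.43
tip [496.  -77.   32.7] slide [-1.1 -0.2  0.6] turn -0.001
```

View pics/w7c.png

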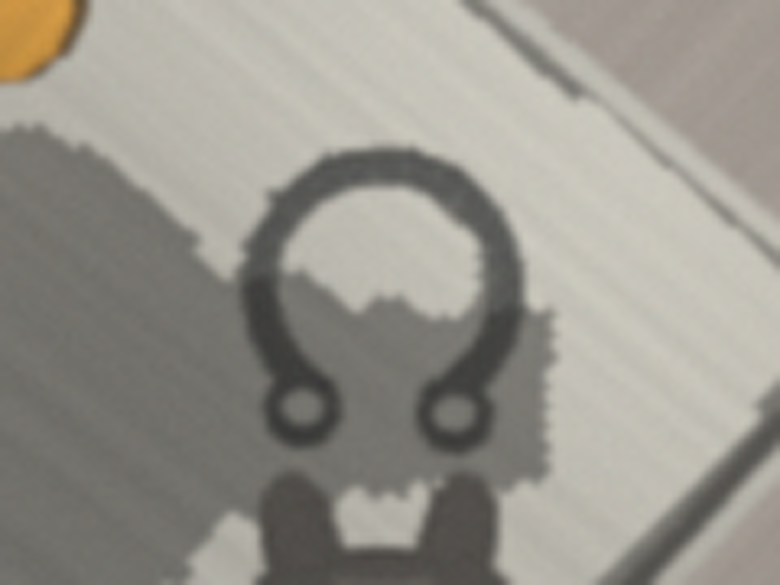

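Run:
```python
from h import *
im,d,p=load('w7')
E=onz(p,[[241.8,192.9],[265,193.4]],7); print(E.round(1), np.linalg.norm(E[0]-E[1]),E.mean(0))
v=E[1]-E[0];print('yaw',np.arctan2(v[0],-v[1]))
s=dict(eef_pos=np.array([494.5,-75.8,120.2]),tool_rot=np.array([-3.1414,-.0178,-.8521]))
print(proj(p,tool2w(s,[[0,10.5,88],[0,-10.5,88],[0,10.5,84.5],[0,-10.5,84.5]])).round(1))
P=onz(p,[[240.4,204.0],[267.0,204.0]],32.5); print(P,np.linalg.norm(P[0]-P[1]))
tipto([E.mean(0)[0],E.mean(0)[1],15],-0.851)
```

```text
[[503.5 -70.2   7. ]
 [488.2 -83.    7. ]] 19.9709955207829 [495.86918342 -76.57443441   7.        ]
yaw -0.874086399321359
[[267.4 200.8]
 [240.5 200.8]
 [267.6 202. ]
 [240.3 202. ]]
[[501.85156477 -68.05685456  32.5       ]
 [486.19612798 -81.75670802  32.5       ]] 20.80333352461224
t6.62 p [494.9 -75.8 120.6] r [-3.1408 -0.0186 -0.852 ] F [-0.5 -0.3 -1.4] w 58.0 q7 -1.43
tip [496.  -77.   32.7] slide [-0.8 -0.2 17.7] turn -0.001
```

>>> play_rows(
  slide=[
    [0.8, 0, 8],
    [1.7, 0, 16],
    [1.7, 0, 18.5],
    [1.7, 0, 18.5],
  ],
  turn=[0.01, 0.015, 0.015, 0.015],
  fingers=[0.68, 0.68, 0.68, 0.68],
)

```text
clock: 7.12
eef_pos: [496.1, -77.4, 101.9]
tool_rot: [-3.141, -0.018, -0.867]
force: [0.2, 0.1, -2.0]
width: 58.0
```

Run:
```python
from h import *
st();grab('wrist','w8');tipto([495.8,-76.4,7],-0.865)
im,d,p=load('w8'); crop(im,205,150,305,225,8,'w8c.png')
```

```text
t7.12 p [496.1 -77.4 101.9] r [-3.1409 -0.0183 -0.8669] F [ 0.2  0.1 -2. ] w 58.0 q7 -1.41
t7.17 p [496.3 -77.4 102.1] r [-3.1406 -0.0186 -0.867 ] F [-0.5 -0.4 -1.3] w 57.9 q7 -1.41
tip [497.4 -78.6  14.2] slide [-2.8 -0.2  7.1] turn -0.002
```

View pics/w8c.png

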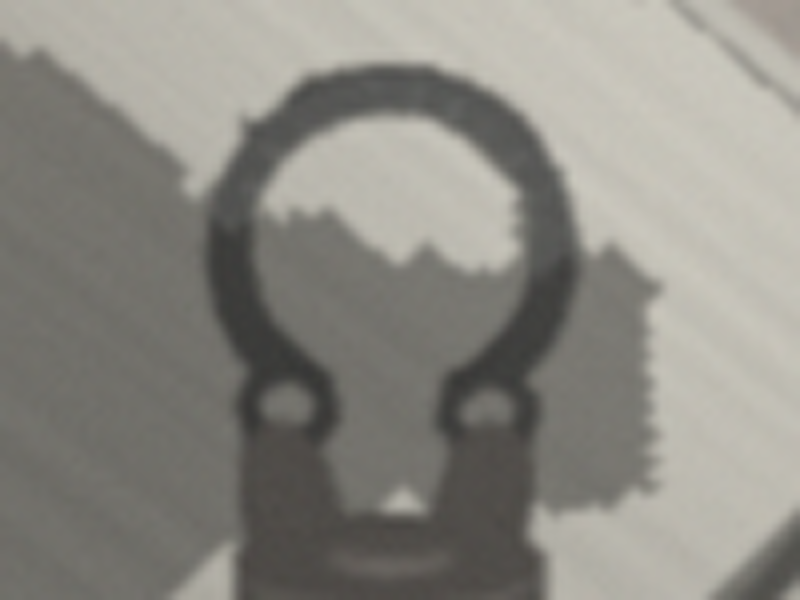

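Run:
```python
from h import *
im,d,p=load('w8')
S=onz(p,[[253.4,205.9]],17.7)[0]; E=onz(p,[[253.75,202.2]],7)[0]
print(S,E); dv=E-S; yaw=-.867
print('along tool x',dv[0]*np.cos(yaw)+dv[1]*np.sin(yaw),'tool y',dv[0]*np.sin(yaw)-dv[1]*np.cos(yaw))
s=ctrl.read_state(); R=Ro.from_euler('xyz',s['tool_rot']).as_matrix()
print(R.T@dv, R.T@(S-s['eef_pos']))
print(d[195:215:2,241], d[195:215:2,266])
```

```text
[495.5042597  -75.85171396  17.7       ] [495.3120846  -76.01443428   7.        ]
along tool x -0.0003031930501923713 tool y 0.25181159318964863
[-0.19920318  0.26214437 10.69789734] [-3.2435919  -0.34099578 84.39365706]
[246.20569 248.50232 249.5313  252.80983 237.2825  226.61949 222.12862
 216.23851 210.61566 205.4232 ] [246.4632  245.248   250.94298 251.67052 237.02487 227.42995 221.24016
 217.27054 211.42049 207.18625]
```

>>> play_rows(
  slide=[
    [-0.1, 0.2, 3],
    [-0.2, 0.3, 6],
    [-0.2, 0.3, 8],
    [-0.2, 0.3, 9.5],
    [-0.2, 0.3, 9.5],
  ],
  turn=[0, 0, 0, 0, 0],
  fingers=[0.68, 0.68, 0.68, 0.68, 0.68],
)

```text
clock: 7.8
eef_pos: [496.4, -78.1, 93.1]
tool_rot: [-3.14, -0.02, -0.867]
force: [-0.8, -0.1, 3.3]
width: 58.2
```

Run:
```python
from h import *
st();grab('wrist','w9');st()
im,d,p=load('w9'); crop(im,205,150,305,225,8,'w9c.png')
```

```text
t7.80 p [496.4 -78.1  93.1] r [-3.1402 -0.0197 -0.8673] F [-0.8 -0.1  3.3] w 58.2 q7 -1.39
t7.85 p [496.4 -78.   93. ] r [-3.1402 -0.0195 -0.8672] F [-0.4  0.   3.2] w 57.9 q7 -1.39
```

View pics/w9c.png

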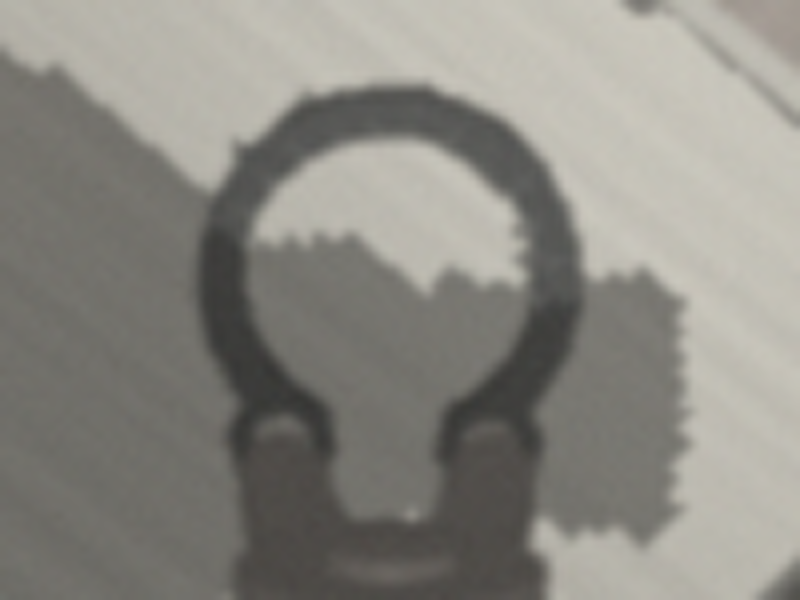

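>>> play_rows(
  slide=[
    [0.8, 0, -0.5],
    [1.5, 0, -0.5],
    [1.5, 0, 0.5],
    [1.5, 0, 1.0],
    [1.5, 0, 1.0],
  ],
  turn=[0, 0, 0, 0, 0],
  fingers=[0.68, 0.68, 0.68, 0.68, 0.68],
)

```text
clock: 8.48
eef_pos: [497.6, -79.4, 92.3]
tool_rot: [-3.14, -0.02, -0.867]
force: [-0.4, 0.9, 4.2]
width: 58.0
```

Run:
```python
from h import *
st();grab('wrist','w10');st()
im,d,p=load('w10'); crop(im,205,150,305,225,8,'w10c.png')
```

```text
t8.47 p [497.6 -79.4  92.3] r [-3.1399 -0.0201 -0.8674] F [-0.4  0.9  4.2] w 58.0 q7 -1.39
t8.53 p [497.6 -79.3  92.3] r [-3.1398 -0.0201 -0.8674] F [-0.4 -0.1  5. ] w 58.4 q7 -1.39
```

View pics/w10c.png

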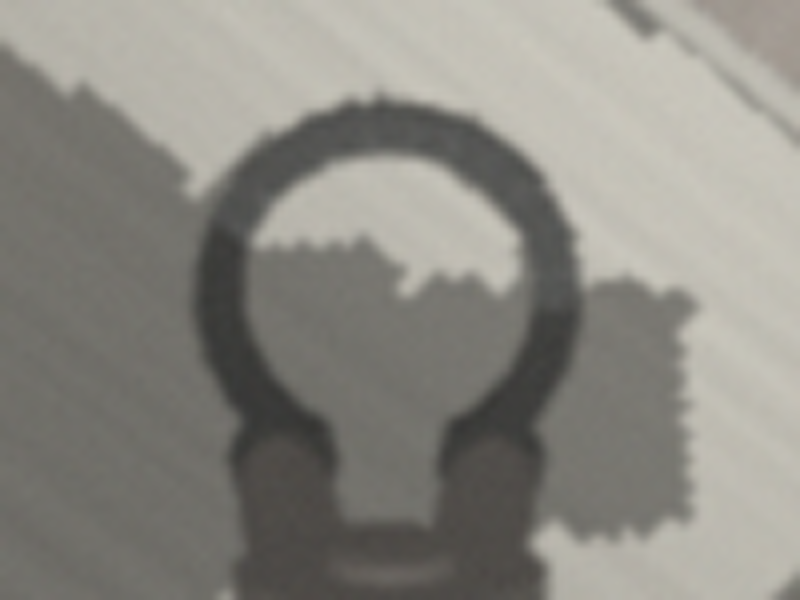

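>>> play_rows(
  slide=[
    [0, 0, -0.4],
    [0, 0, -0.8],
    [0, 0, -1.1],
    [0, 0, -1.1],
  ],
  turn=[0, 0, 0, 0],
  fingers=[0.66, 0.64, 0.62, 0.62],
)

```text
clock: 9.02
eef_pos: [498.5, -78.9, 93.8]
tool_rot: [-3.138, -0.021, -0.867]
force: [0.3, 1.2, 5.4]
width: 53.1
```

Run:
```python
from h import *
st();grab('wrist','w11');st()
im,d,p=load('w11'); crop(im,205,150,305,225,8,'w11c.png')
```

```text
t9.03 p [498.5 -78.9  93.8] r [-3.1382 -0.0205 -0.8672] F [0.3 1.2 5.4] w 53.1 q7 -1.39
t9.07 p [498.5 -78.9  93.8] r [-3.1382 -0.0206 -0.8672] F [0.9 0.8 6. ] w 53.4 q7 -1.39
```

View pics/w11c.png

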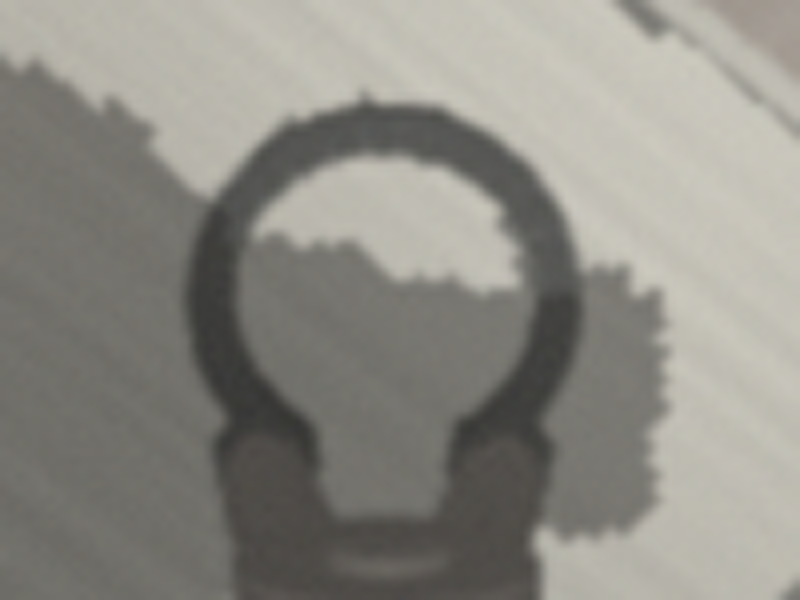

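>>> play_rows(
  slide=[
    [0, 0, -0.8],
    [0, 0, -1.2],
    [0, 0, -1.6],
    [0, 0, -2.0],
    [0, 0, -2.0],
  ],
  turn=[0, 0, 0, 0, 0],
  fingers=[0.6, 0.57, 0.54, 0.51, 0.51],
)

```text
clock: 9.7
eef_pos: [499.9, -78.0, 96.2]
tool_rot: [-3.135, -0.021, -0.867]
force: [2.1, 2.5, 6.8]
width: 44.2
```

Run:
```python
from h import *
st();grab('wrist','w12');st()
im,d,p=load('w12'); crop(im,205,150,305,225,8,'w12c.png')
```

```text
t9.70 p [499.9 -78.   96.2] r [-3.1353 -0.021  -0.8666] F [2.1 2.5 6.8] w 44.2 q7 -1.39
t9.75 p [499.9 -78.   96.3] r [-3.1353 -0.021  -0.8667] F [2.7 3.3 6.7] w 44.1 q7 -1.39
```

View pics/w12c.png

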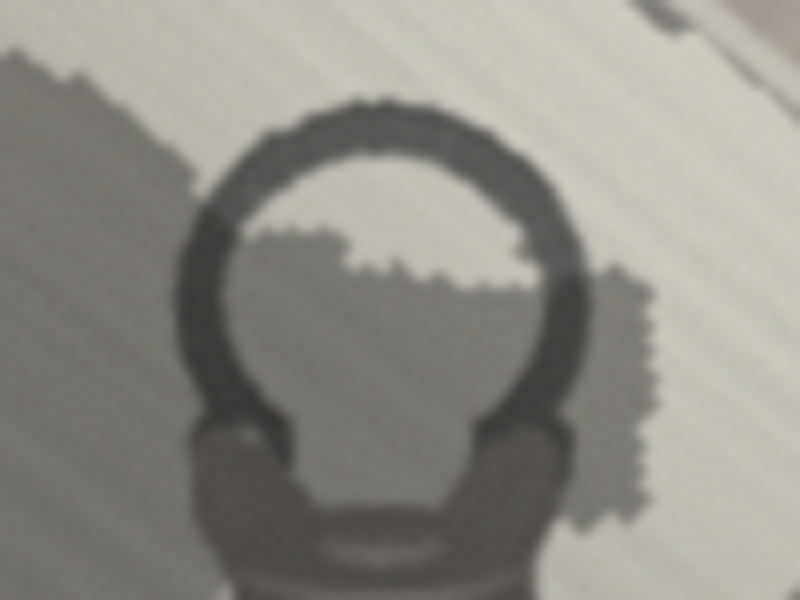

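>>> play_rows(
  slide=[
    [0, 0, -1.5],
    [0, 0, -2.2],
    [0, 0, -2.8],
    [0, 0, -3.4],
    [0, 0, -4],
  ],
  turn=[0, 0, 0, 0, 0],
  fingers=[0.5, 0.48, 0.46, 0.44, 0.43],
)

```text
clock: 10.38
eef_pos: [499.7, -78.0, 100.2]
tool_rot: [-3.136, -0.021, -0.867]
force: [-0.5, 0.5, -2.5]
width: 37.3
```

Run:
```python
from h import *
st();grab('wrist','w13');st()
im,d,p=load('w13'); crop(im,205,150,305,225,8,'w13c.png')
```

```text
t10.38 p [499.7 -78.  100.2] r [-3.1356 -0.0209 -0.8667] F [-0.5  0.5 -2.5] w 37.3 q7 -1.40
t10.43 p [499.7 -78.  100.3] r [-3.1355 -0.021  -0.8668] F [ 0.4 -0.  -1.4] w 37.0 q7 -1.40
```

View pics/w13c.png

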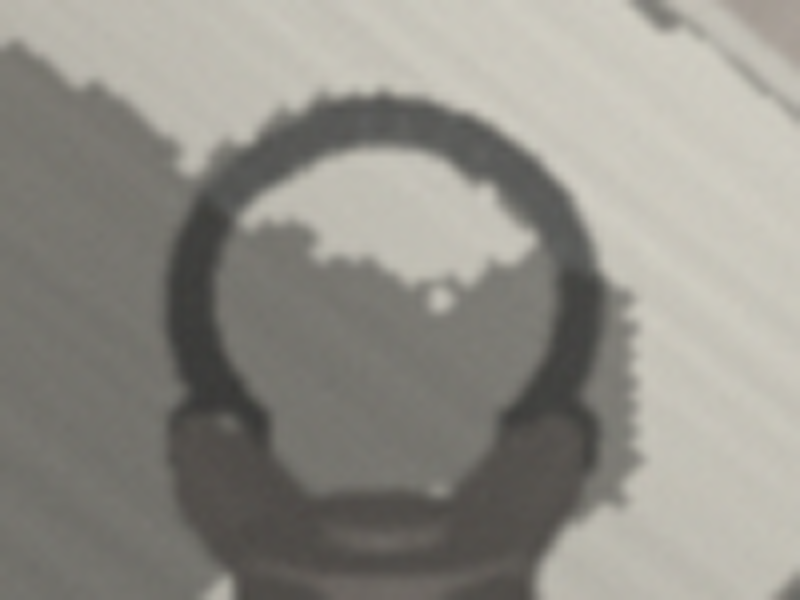

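>>> play_rows(
  slide=[
    [0, 0, -2],
    [0, 0, -6],
    [0, 0, -14],
    [0, 0, -25],
    [0, 0, -35],
  ],
  turn=[0, 0, 0, 0, 0],
  fingers=[0.42, 0.42, 0.42, 0.42, 0.42],
)

```text
clock: 11.05
eef_pos: [499.3, -77.7, 136.3]
tool_rot: [-3.135, -0.021, -0.867]
force: [-0.7, -0.6, -2.4]
width: 36.2
```

>>> play_rows(
  slide=[
    [0, 0, -20],
    [0, 0, -45],
    [0, 0, -65],
    [0, 0, -75],
    [0, 0, -75],
  ],
  turn=[0, 0, 0, 0, 0],
  fingers=[0.42, 0.42, 0.42, 0.42, 0.42],
)

```text
clock: 11.68
eef_pos: [498.1, -76.7, 211.8]
tool_rot: [-3.134, -0.022, -0.867]
force: [-0.0, 0.0, -2.4]
width: 36.1
```

Run:
```python
from h import *
st();grab('wrist','w14');st()
im,d,p=load('w14'); crop(im,205,150,305,225,8,'w14c.png')
```

```text
t11.68 p [498.1 -76.7 211.8] r [-3.1341 -0.0221 -0.8666] F [-0.   0.  -2.4] w 36.1 q7 -1.58
t11.72 p [497.7 -76.4 211.1] r [-3.1349 -0.0211 -0.8665] F [-0.2  0.  -2.8] w 36.3 q7 -1.58
```

View pics/w14c.png

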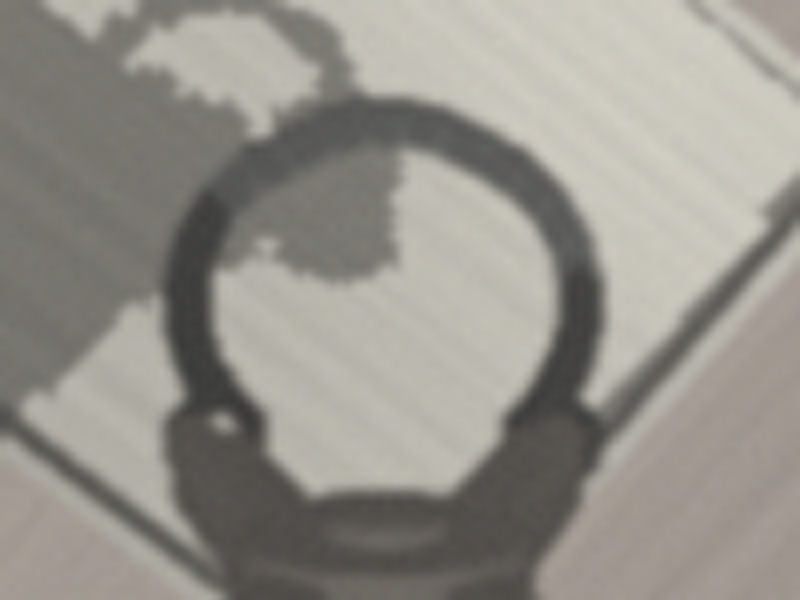

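```bash
cat >> h.py <<'E'
def ringfit(tag,s,zlo,zhi,pl=True):
    im,d,p=load(tag)
    v,u=np.mgrid[150:215,215:295]; v=v.ravel();u=u.ravel(); dd=d[v,u]; 
    P=deproj(p,np.c_[u,v],dd); R=Ro.from_euler('xyz',s['tool_rot']).as_matrix()
    T=(P-s['eef_pos'])@R
    k=(dd>0)&(T[:,2]>zlo)&(T[:,2]<zhi)&(T[:,0]>4)
    A=np.c_[T[k][:,:2],np.ones(k.sum())]; x=np.linalg.lstsq(A,T[k][:,2],rcond=None)[0]
    for _ in range(4):
        r=A@x-T[k][:,2]; g=abs(r)<1.2; x=np.linalg.lstsq(A[g],T[k][g][:,2],rcond=None)[0]
    print('n',g.sum(),'plane z=',x.round(4),'std',(A[g]@x-T[k][g][:,2]).std().round(2))
    Q=T[k][g]; print('extent',Q.min(0).round(1),Q.max(0).round(1)); return Q,np.c_[u,v][k][g]
E
python3 - <<'E'
from h import *
s=dict(eef_pos=np.array([498.1,-76.7,211.8]),tool_rot=np.array([-3.1341,-.0221,-.8666]))
Q,_=ringfit('w14',s,80,105)
to([515,220,230],-0.3)
E
```

```text
n 474 plane z= [ 6.61000e-02 -2.85000e-02  9.09951e+01] std 0.55
extent [  4.1 -22.9  89.9] [29.  20.4 94. ]
t11.72 p [497.7 -76.4 211.1] r [-3.1349 -0.0211 -0.8665] F [-0.2  0.  -2.8] w 36.3 q7 -1.58
slide [-214.3 -205.3  -22. ] turn -0.567 dist 298
```

>>> play_rows(
  slide=[
    [-10, -10, -8],
    [-32, -30, -16],
    [-56, -53, -22],
    [-80, -77, -24],
    [-104, -100, -26],
  ],
  turn=[-0.04, -0.1, -0.16, -0.22, -0.28],
  fingers=[0.42, 0.42, 0.42, 0.42, 0.42],
)

```text
clock: 12.35
eef_pos: [505.7, 70.2, 235.4]
tool_rot: [-3.141, -0.021, -0.582]
force: [0.4, 0.2, -2.1]
width: 36.2
```

Run:
```python
from h import *
to([512,210,235],-0.3)
```

```text
t12.35 p [505.7  70.2 235.4] r [-3.1413 -0.0212 -0.5821] F [ 0.4  0.2 -2.1] w 36.2 q7 -1.66
slide [ -71.6 -120.2   -1. ] turn -0.282 dist 140
```

>>> play_rows(
  slide=[
    [-18, -30, 0],
    [-36, -60, 0],
    [-54, -90, 0],
    [-68, -114, -1],
    [-72, -120, -1],
  ],
  turn=[-0.07, -0.14, -0.21, -0.26, -0.282],
  fingers=[0.42, 0.42, 0.42, 0.42, 0.42],
)

```text
clock: 12.98
eef_pos: [511.2, 212.5, 234.5]
tool_rot: [3.136, -0.02, -0.295]
force: [-0.3, -0.5, -2.1]
width: 36.1
```

Run:
```python
from h import *
st();grab('wrist','w15');st()
im,d,p=load('w15'); crop(im,185,80,325,220,4.2,'w15c.png')
```

```text
t12.97 p [511.2 212.5 234.5] r [ 3.1358 -0.0198 -0.295 ] F [-0.3 -0.5 -2.1] w 36.1 q7 -1.69
t13.03 p [511.2 211.9 234.6] r [ 3.1358 -0.02   -0.2956] F [ 0.3  1.  -1.6] w 36.1 q7 -1.69
```

View pics/w15.png

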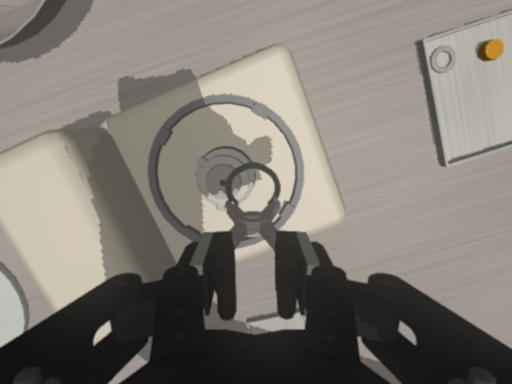

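View pics/w15c.png

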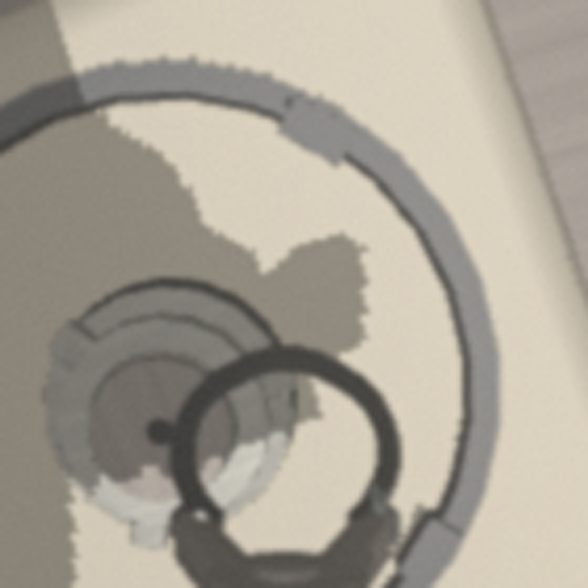

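Run:
```python
from h import *
im,d,p=load('w15')
for uv in [(223,183),(219,181),(223,188),(227,180),(215,186)]: print(deproj(p,[uv],[d[uv[1],uv[0]]]).round(1))
for uv in [(209,176),(225,195+3),(206,172)]: print('hub?',deproj(p,[uv],[d[uv[1],uv[0]]]).round(1))
for z in (105.5,109.5,113.5): print(onz(p,[[223.1,182.9]],z).round(1))
i2,d2,p2=load('scene0')
for z in (105.5,109.5,113.5): print('scene',onz(p2,[[370.2,263.0]],z).round(1))
s=dict(eef_pos=np.array([511.2,212.5,234.5]),tool_rot=np.array([3.1358,-.0198,-.295]))
Q,_=ringfit('w15',s,80,100)
```

```text
[[525.8 236.3 105.9]]
[[528.5 239.3 105.1]]
[[521.6 237.6 106.9]]
[[533.3 227.  141.5]]
[[525.5 244.  106.7]]
hub? [[535.9 245.9 108. ]]
hub? [[511.8 239.1 105.1]]
hub? [[538.9 249.2  98.4]]
[[525.8 236.2 105.5]]
[[526.5 235.6 109.5]]
[[527.2 235.  113.5]]
scene [[528.8 237.8 105.5]]
scene [[532.1 238.5 109.5]]
scene [[535.5 239.2 113.5]]
n 485 plane z= [ 7.03000e-02 -2.77000e-02  9.08805e+01] std 0.57
extent [  4.  -22.5  89.6] [28.7 20.8 93.9]
```

Run:
```python
from h import *
s=st(); R=Ro.from_euler('xyz',s['tool_rot']).as_matrix()
dl=R.T@(np.array([525.8,236.2,106])-tool2w(s,[8,-0.7,0])); print(dl)
```

```text
t13.03 p [511.2 211.9 234.6] r [ 3.1358 -0.02   -0.2956] F [ 0.3  1.  -1.6] w 36.1 q7 -1.69
[ -3.69167593 -27.54649406 128.57848998]
```

>>> play_rows(
  slide=[
    [-1, -8, 0],
    [-2.5, -18, 0],
    [-3.7, -27.5, 0],
    [-3.7, -27.5, 8],
    [-3.7, -27.5, 12],
  ],
  turn=[0, 0, 0, 0, 0],
  fingers=[0.41, 0.4, 0.39, 0.38, 0.37],
)

```text
clock: 13.65
eef_pos: [515.5, 238.6, 221.6]
tool_rot: [3.135, -0.019, -0.296]
force: [-0.2, 0.2, -1.3]
width: 32.2
```

>>> play_rows(
  slide=[
    [0, 0, 3],
    [0, 0, 3],
  ],
  turn=[0, 0],
  fingers=[0.37, 0.37],
)

```text
clock: 13.9
eef_pos: [515.3, 238.2, 218.2]
tool_rot: [3.134, -0.019, -0.297]
force: [0.6, 0.4, -3.5]
width: 32.1
```

Run:
```python
from h import *
s=st();grab('wrist','w16')
im,d,p=load('w16'); crop(im,205,140,305,215,8,'w16c.png')
Q,_=ringfit('w16',s,85,97)
st()
```

```text
t13.90 p [515.3 238.2 218.2] r [ 3.1341 -0.0186 -0.2967] F [ 0.6  0.4 -3.5] w 32.1 q7 -1.72
n 489 plane z= [ 7.15000e-02 -1.70000e-02  9.13626e+01] std 0.56
extent [  4.  -23.5  90.4] [28.7 20.7 94.6]
t13.95 p [515.5 238.3 218.5] r [ 3.1344 -0.019  -0.2966] F [ 0.5  0.6 -1.8] w 32.0 q7 -1.72
```

View pics/w16c.png

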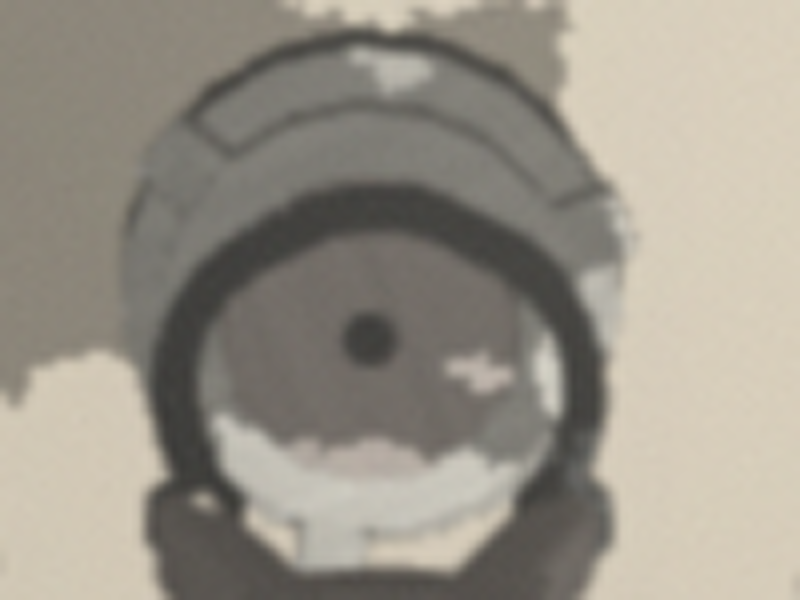

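```bash
cat >> h.py <<'E'
def intool(p,s,uv,pl):
    # intersect rays with tool-frame plane z=a x+b y+c
    o,dr=ray(p,uv); R=Ro.from_euler('xyz',s['tool_rot']).as_matrix()
    o=(o-s['eef_pos'])@R; dr=dr@R
    t=(pl[0]*o[0]+pl[1]*o[1]+pl[2]-o[2])/(dr[:,2]-pl[0]*dr[:,0]-pl[1]*dr[:,1])
    return o+dr*t[:,None]
E
python3 - <<'E'
from h import *
im,d,p=load('w16')
s=dict(eef_pos=np.array([515.3,238.2,218.2]),tool_rot=np.array([3.1341,-.0186,-.2967]))
f=lambda c:[205+c[0]/8,140+c[1]/8]
pl=(.0715,-.017,91.36)
print('ring in L,R',intool(p,s,[f((200,370)),f((560,370)),f((378,232)),f((378,183)),f((148,510)),f((610,510))],pl).round(1))
for z in (105,106,107):
  print('dot',intool(p,s,[f((370,340)),f((222,340)),f((525,340))],(0,0,218.2-z)).round(1))
print(d[178:186,249:254].round(0))
E
```

```text
ring in L,R [[ 10.3 -18.6  92.4]
 [ 10.4  16.7  91.8]
 [ 23.9  -1.1  93.1]
 [ 28.6  -1.1  93.4]
 [ -3.8 -24.   91.5]
 [ -3.6  21.9  90.7]]
dot [[  8.6  -2.1 113.2]
 [  8.6 -17.9 113.2]
 [  8.6  14.4 113.2]]
dot [[  8.8  -2.1 112.2]
 [  8.8 -17.8 112.2]
 [  8.8  14.4 112.2]]
dot [[  9.   -2.1 111.2]
 [  9.  -17.7 111.2]
 [  9.   14.3 111.2]]
[[260. 259. 260. 260. 260.]
 [260. 259. 260. 261. 259.]
 [261. 260. 259. 260. 260.]
 [261. 260. 260. 262. 260.]
 [261. 261. 260. 260. 261.]
 [262. 260. 262. 261.   0.]
 [262. 261. 262. 261. 262.]
 [262. 261. 260. 261. 262.]]
```

>>> play_rows(
  slide=[
    [1, -0.6, 2],
    [1.8, -1.1, 5],
    [1.8, -1.1, 9],
    [1.8, -1.1, 11],
    [1.8, -1.1, 11],
  ],
  turn=[0, 0, 0, 0, 0],
  fingers=[0.365, 0.365, 0.365, 0.365, 0.365],
)

```text
clock: 14.58
eef_pos: [517.6, 238.7, 207.3]
tool_rot: [3.134, -0.019, -0.297]
force: [-0.0, 0.2, -2.0]
width: 31.7
```

Run:
```python
from h import *
s=st();grab('wrist','w17')
im,d,p=load('w17'); crop(im,205,140,305,215,8,'w17c.png')
np.savez('pics/s17',**{k:s[k] for k in('eef_pos','tool_rot')})
Q,_=ringfit('w17',s,85,97)
st()
```

```text
t14.57 p [517.6 238.7 207.3] r [ 3.1341 -0.0187 -0.2966] F [-0.   0.2 -2. ] w 31.7 q7 -1.71
n 486 plane z= [ 8.73000e-02 -1.46000e-02  9.11609e+01] std 0.55
extent [  4.  -23.5  90.6] [28.6 20.8 94.6]
t14.62 p [517.7 238.6 207.5] r [ 3.1343 -0.019  -0.2966] F [ 0.2  0.2 -2.7] w 31.6 q7 -1.71
```

View pics/w17c.png

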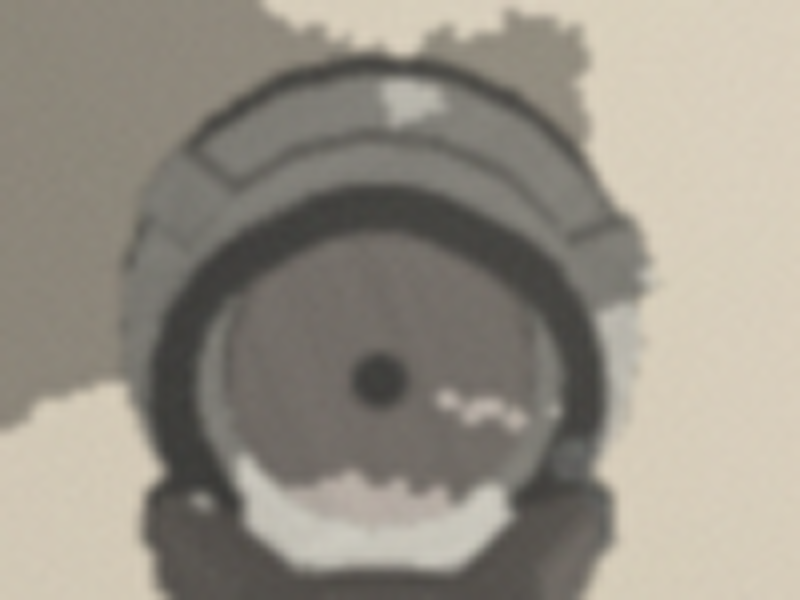

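Run:
```python
from h import *
im,d,p=load('w17'); s=dict(np.load('pics/s17.npz'))
f=lambda c:[205+c[0]/8,140+c[1]/8]
pl=(.08,-.015,91.2)
print('ring in L,R',intool(p,s,[f((199,370)),f((560,370)),f((378,233)),f((378,184)),f((148,510)),f((610,510))],pl).round(1))
for z in (105,106,107):
  print('dot',intool(p,s,[f((380,381)),f((225,381)),f((537,381)),f((380,524))],(0,0,207.3-z)).round(1))
v,u=np.mgrid[184:198,240:264]; D=d[v,u].ravel(); P=deproj(p,np.c_[u.ravel(),v.ravel()],D); z=P[D>0][:,2]; print('spindle top',np.median(z))
# hub top & ring z
v,u=np.mgrid[155:164,236:262]; D=d[v,u].ravel(); P=deproj(p,np.c_[u.ravel(),v.ravel()],D); print('hub region z',np.percentile(P[D>0][:,2],[5,25,50,75,95]).round(1))
```

```text
ring in L,R [[ 10.3 -18.7  92.3]
 [ 10.5  16.7  91.8]
 [ 23.8  -1.1  93.1]
 [ 28.6  -1.1  93.5]
 [ -3.7 -24.   91.3]
 [ -3.5  21.9  90.6]]
dot [[  6.8  -1.  102.3]
 [  6.8 -16.9 102.3]
 [  6.8  15.1 102.3]
 [ -8.6  -1.  102.3]]
dot [[  7.   -1.  101.3]
 [  7.  -16.8 101.3]
 [  7.   15.1 101.3]
 [ -8.2  -1.  101.3]]
dot [[  7.3  -1.  100.3]
 [  7.3 -16.7 100.3]
 [  7.3  15.  100.3]
 [ -7.9  -1.  100.3]]
spindle top 105.74395467476029
hub region z [85.  86.5 97.2 98.3 99.4]
```

Run:
```python
from h import *
s=st(); R=Ro.from_euler('xyz',s['tool_rot']).as_matrix()
print(R.T@np.array([0,0,-10.]))
```

```text
t14.62 p [517.7 238.6 207.5] r [ 3.1343 -0.019  -0.2966] F [ 0.2  0.2 -2.7] w 31.6 q7 -1.71
[-0.19001381 -0.0732689   9.99792611]
```

>>> play_rows(
  slide=[
    [0, 0, 2],
    [0, 0, 4],
    [-0.1, 0, 6],
    [-0.1, -0.1, 8],
    [-0.1, -0.1, 8],
  ],
  turn=[0, 0, 0, 0, 0],
  fingers=[0.365, 0.365, 0.365, 0.365, 0.365],
)

```text
clock: 15.25
eef_pos: [517.6, 238.7, 199.3]
tool_rot: [3.134, -0.019, -0.297]
force: [-0.1, -0.3, -2.1]
width: 31.6
```

Run:
```python
from h import *
s=st();grab('wrist','w18')
im,d,p=load('w18'); crop(im,205,140,305,215,8,'w18c.png')
np.savez('pics/s18',**{k:s[k] for k in('eef_pos','tool_rot')})
Q,_=ringfit('w18',s,85,97)
st()
```

```text
t15.25 p [517.6 238.7 199.3] r [ 3.134  -0.0187 -0.2966] F [-0.1 -0.3 -2.1] w 31.6 q7 -1.70
n 1051 plane z= [-1.55000e-02 -2.20000e-03  9.37473e+01] std 0.6
extent [  4.3 -23.4  92.2] [28.7 20.7 94.9]
t15.30 p [517.7 238.7 199.4] r [ 3.1342 -0.0189 -0.2966] F [ 0.8  0.3 -1.6] w 31.2 q7 -1.70
```

View pics/w18c.png

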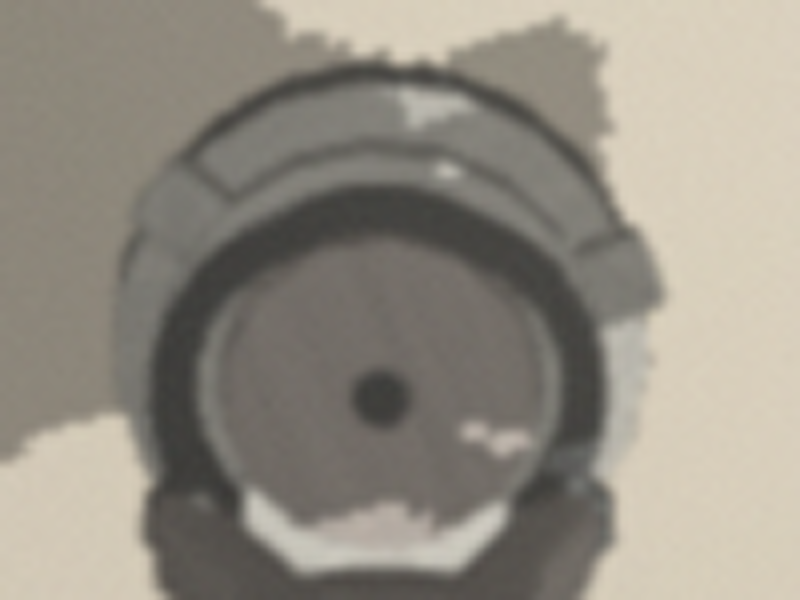

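>>> play_rows(
  slide=[
    [0, 0.1, 1.5],
    [0, 0.1, 3],
    [-0.1, 0.1, 4],
    [-0.1, 0.1, 5],
    [-0.1, 0.1, 5],
  ],
  turn=[0, 0, 0, 0, 0],
  fingers=[0.365, 0.365, 0.365, 0.365, 0.365],
)

```text
clock: 15.92
eef_pos: [517.7, 238.5, 194.4]
tool_rot: [3.134, -0.019, -0.297]
force: [-0.4, 0.2, -2.7]
width: 31.4
```

Run:
```python
from h import *
s=st();grab('wrist','w19')
im,d,p=load('w19'); crop(im,205,140,305,215,8,'w19c.png')
st()
```

```text
t15.93 p [517.7 238.5 194.4] r [ 3.1342 -0.0189 -0.2967] F [-0.4  0.2 -2.7] w 31.4 q7 -1.69
t15.97 p [517.7 238.6 194.4] r [ 3.1342 -0.019  -0.2966] F [-0.3 -0.2 -1.8] w 31.4 q7 -1.69
```

View pics/w19c.png

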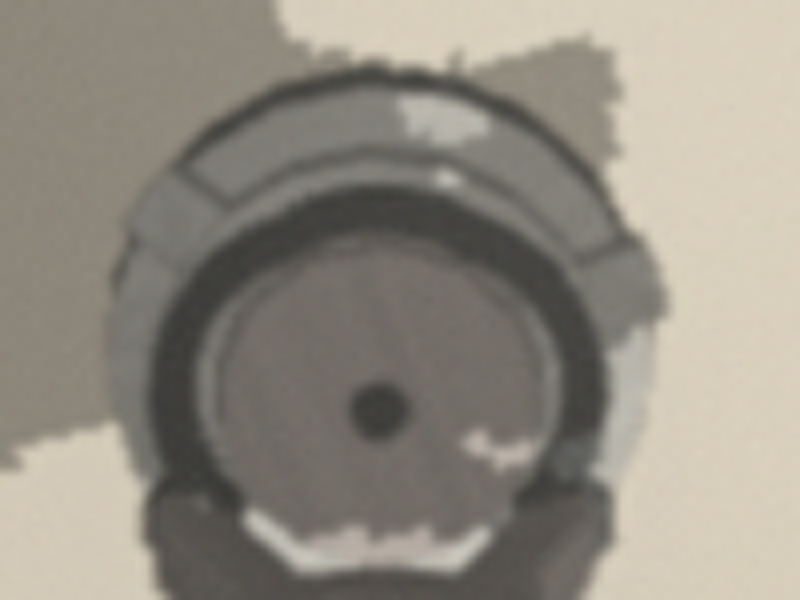

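>>> play_rows(
  slide=[
    [0, 0, 1],
    [0, 0, 1.6],
    [0, 0, 2.2],
    [0, 0, 2.8],
    [0, 0, 2.8],
  ],
  turn=[0, 0, 0, 0, 0],
  fingers=[0.365, 0.365, 0.365, 0.365, 0.365],
)

```text
clock: 16.6
eef_pos: [518.0, 238.5, 191.8]
tool_rot: [3.134, -0.019, -0.297]
force: [-0.2, -0.1, 3.6]
width: 31.5
```

Run:
```python
from h import *
s=st();grab('wrist','w20')
im,d,p=load('w20'); crop(im,205,140,305,215,8,'w20c.png')
st()
```

```text
t16.60 p [518.  238.5 191.8] r [ 3.1345 -0.0194 -0.2967] F [-0.2 -0.1  3.6] w 31.5 q7 -1.69
t16.65 p [518.  238.5 191.8] r [ 3.1345 -0.0194 -0.2967] F [ 0.5 -0.9  2.6] w 31.4 q7 -1.69
```

View pics/w20c.png

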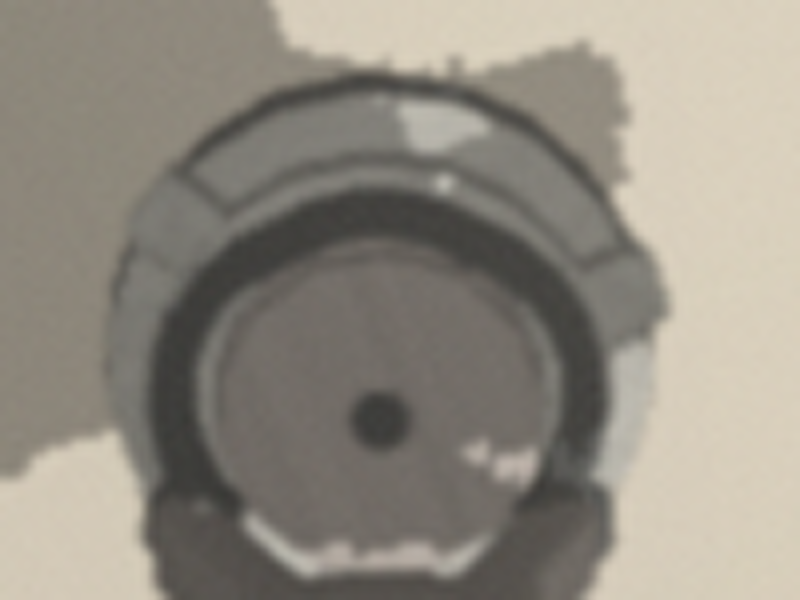

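>>> play_rows(
  slide=[
    [0, 0, 0.6],
    [0, 0, 1.1],
    [0, 0, 1.6],
    [0, 0, 1.6],
  ],
  turn=[0, 0, 0, 0],
  fingers=[0.365, 0.365, 0.365, 0.365],
)

```text
clock: 17.15
eef_pos: [518.2, 238.4, 190.4]
tool_rot: [3.135, -0.02, -0.297]
force: [-1.1, -0.9, 5.0]
width: 31.7
```

>>> play_rows(
  slide=[
    [0, 0, 0.5],
    [0, 0, 1.0],
    [0, 0, 1.3],
    [0, 0, 1.3],
  ],
  turn=[0, 0, 0, 0],
  fingers=[0.365, 0.365, 0.365, 0.365],
)

```text
clock: 17.65
eef_pos: [518.6, 238.3, 189.5]
tool_rot: [3.135, -0.02, -0.297]
force: [-0.2, -1.4, 6.4]
width: 31.4
```

Run:
```python
from h import *
s=st();grab('wrist','w21')
im,d,p=load('w21'); crop(im,205,140,305,215,8,'w21c.png')
Q,_=ringfit('w21',s,86,97)
v,u=np.mgrid[155:159,240:258]; 
v,u=np.mgrid[187:200,240:264]; D=d[v,u].ravel(); P=deproj(p,np.c_[u.ravel(),v.ravel()],D); print('spindle',np.median(P[D>0][:,2]))
v,u=np.mgrid[165:170,245:259]; D=d[v,u].ravel(); P=deproj(p,np.c_[u.ravel(),v.ravel()],D); print('ring tail z',np.median(P[D>0][:,2]))
st()
```

```text
t17.65 p [518.6 238.3 189.5] r [ 3.1351 -0.0204 -0.297 ] F [-0.2 -1.4  6.4] w 31.4 q7 -1.69
n 466 plane z= [ 1.11000e-02 -1.29000e-02  9.10317e+01] std 0.55
extent [  4.2 -23.4  89.9] [27.9 20.7 92.7]
spindle 105.68444570374547
ring tail z 98.68922161698578
t17.70 p [518.6 238.3 189.5] r [ 3.1351 -0.0204 -0.2969] F [-0.2 -0.7  7.1] w 31.8 q7 -1.69
```

View pics/w21c.png

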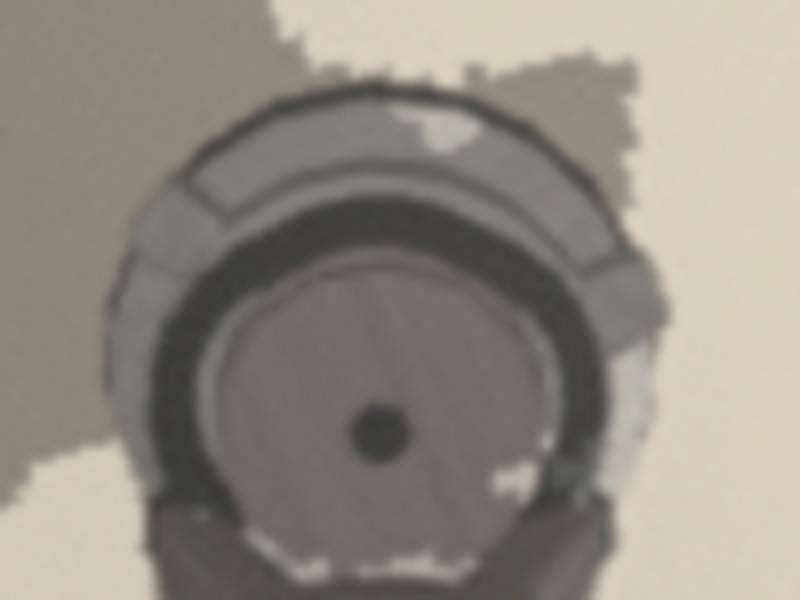

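>>> play_rows(
  slide=[
    [0, 0, 0.6],
    [0, 0, 1.0],
    [0, 0, 1.2],
    [0, 0, 1.2],
  ],
  turn=[0, 0, 0, 0],
  fingers=[0.365, 0.365, 0.365, 0.365],
)

```text
clock: 18.2
eef_pos: [519.4, 238.0, 189.3]
tool_rot: [3.136, -0.022, -0.297]
force: [-0.6, 0.2, 10.4]
width: 31.3
```

Run:
```python
from h import *
s=st();st()
```

```text
t18.20 p [519.4 238.  189.3] r [ 3.1359 -0.0218 -0.2971] F [-0.6  0.2 10.4] w 31.3 q7 -1.69
t18.20 p [519.4 238.  189.3] r [ 3.1359 -0.0218 -0.2971] F [-0.6  0.2 10.4] w 31.3 q7 -1.69
```

>>> play_rows(
  slide=[
    [-0.8, 0, 0.2],
    [-1.1, 0, 0.4],
    [-1.5, 0, 0.6],
    [-1.8, 0, 0.8],
    [-2, 0, 1.0],
  ],
  turn=[0, 0, 0, 0, 0],
  fingers=[0.375, 0.39, 0.41, 0.43, 0.445],
)

```text
clock: 18.82
eef_pos: [518.2, 238.7, 189.0]
tool_rot: [3.137, -0.023, -0.297]
force: [0.0, -0.1, 8.0]
width: 38.1
```

Run:
```python
from h import *
s=st();grab('wrist','w22')
im,d,p=load('w22'); crop(im,205,140,305,215,8,'w22c.png')
st()
```

```text
t18.82 p [518.2 238.7 189. ] r [ 3.1372 -0.0232 -0.2973] F [ 0.  -0.1  8. ] w 38.1 q7 -1.69
t18.88 p [518.2 238.8 189. ] r [ 3.1371 -0.0232 -0.2972] F [-0.1  0.3  8.5] w 38.1 q7 -1.69
```

View pics/w22c.png

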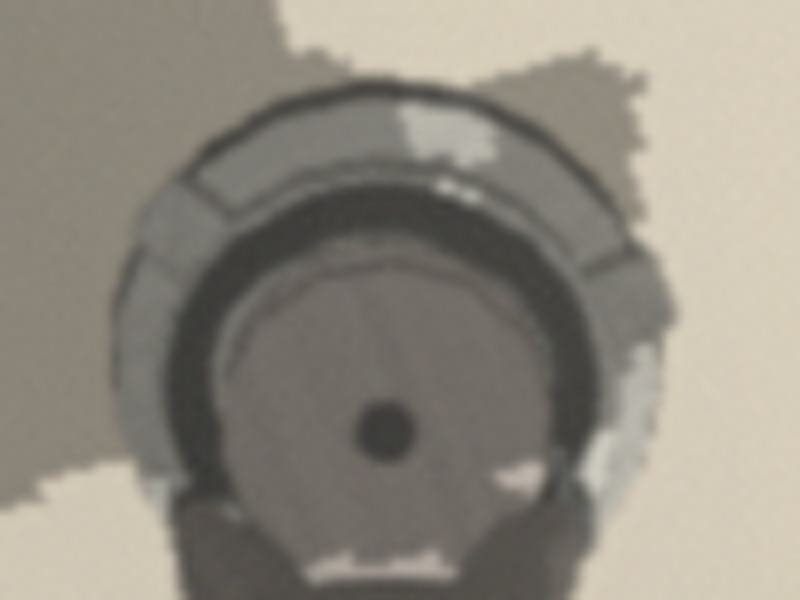

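>>> play_rows(
  slide=[
    [-0.6, 0, 0.2],
    [-1.2, 0, 0.5],
    [-1.7, 0, 0.8],
    [-2.2, 0, 1.2],
    [-2.4, 0, 1.4],
  ],
  turn=[0, 0, 0, 0, 0],
  fingers=[0.46, 0.48, 0.5, 0.52, 0.535],
)

```text
clock: 19.5
eef_pos: [516.3, 239.7, 187.8]
tool_rot: [3.138, -0.024, -0.297]
force: [-0.5, 0.5, 6.7]
width: 46.0
```

Run:
```python
from h import *
s=st();grab('wrist','w23')
im,d,p=load('w23'); crop(im,205,140,305,215,8,'w23c.png')
st()
```

```text
t19.50 p [516.3 239.7 187.8] r [ 3.138  -0.0237 -0.2974] F [-0.5  0.5  6.7] w 46.0 q7 -1.69
t19.55 p [516.3 239.6 187.8] r [ 3.138  -0.0237 -0.2975] F [-0.5  0.2  7.1] w 45.7 q7 -1.69
```

View pics/w23c.png

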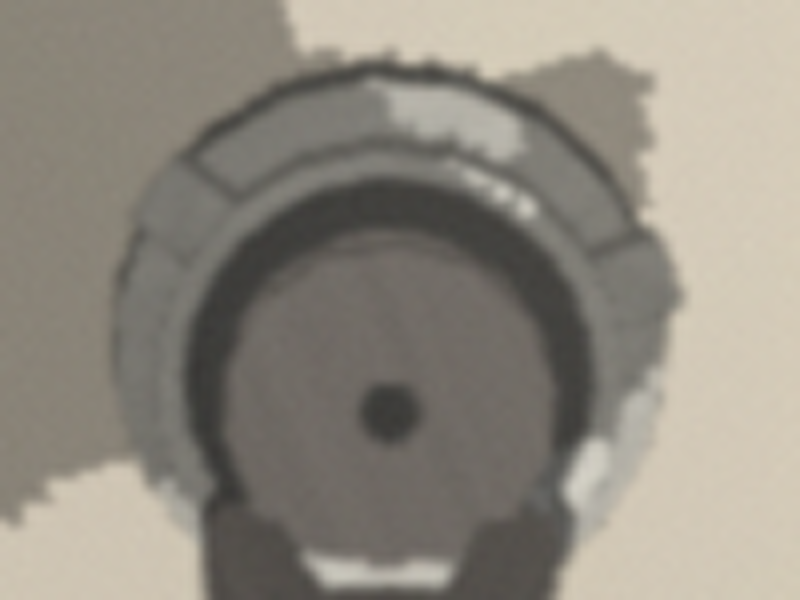

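>>> play_rows(
  slide=[
    [-0.4, 0, 0.5],
    [-0.8, 0, 0.9],
    [-1.2, 0, 1.3],
    [-1.5, 0, 1.7],
    [-1.6, 0, 2.0],
  ],
  turn=[0, 0, 0, 0, 0],
  fingers=[0.55, 0.57, 0.59, 0.605, 0.62],
)

```text
clock: 20.18
eef_pos: [515.2, 240.2, 186.1]
tool_rot: [3.139, -0.024, -0.298]
force: [-1.3, -0.3, 5.4]
width: 53.3
```

Run:
```python
from h import *
s=st();grab('wrist','w24')
im,d,p=load('w24'); crop(im,205,140,305,215,8,'w24c.png')
st()
```

```text
t20.18 p [515.2 240.2 186.1] r [ 3.1387 -0.0244 -0.2977] F [-1.3 -0.3  5.4] w 53.3 q7 -1.68
t20.23 p [515.2 240.2 186.1] r [ 3.1386 -0.0245 -0.2976] F [-0.5 -0.5  6.2] w 53.1 q7 -1.68
```

View pics/w24c.png

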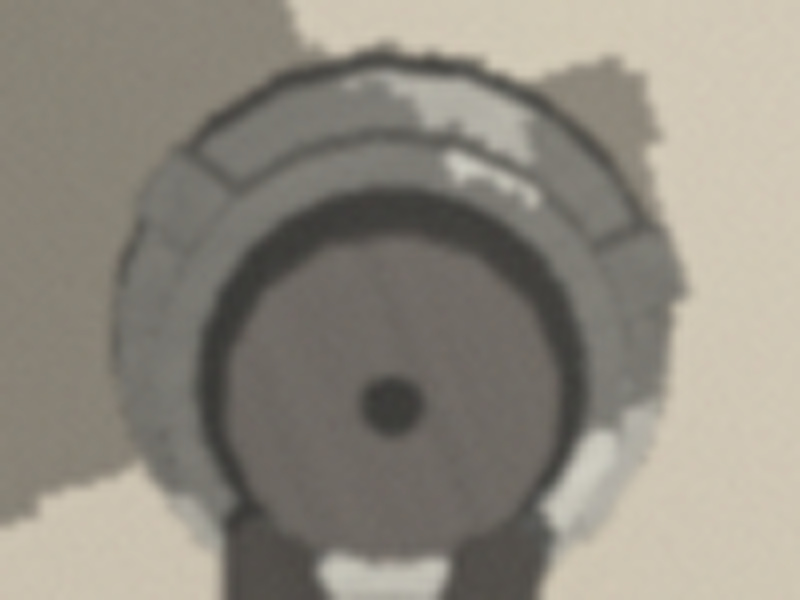

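>>> play_rows(
  slide=[
    [-0.2, 0, 0.3],
    [-0.5, 0, 0.7],
    [-0.7, 0, 1.0],
    [-0.7, 0, 1.0],
    [-0.7, 0, 0.8],
  ],
  turn=[0, 0, 0, 0, 0],
  fingers=[0.635, 0.65, 0.67, 0.68, 0.685],
)

```text
clock: 20.85
eef_pos: [514.2, 240.3, 184.9]
tool_rot: [3.138, -0.024, -0.298]
force: [-0.1, -0.8, 1.4]
width: 58.5
```

Run:
```python
from h import *
s=st();grab('wrist','w25')
im,d,p=load('w25'); crop(im,205,140,305,215,8,'w25c.png')
st()
```

```text
t20.85 p [514.2 240.3 184.9] r [ 3.138  -0.0239 -0.2977] F [-0.1 -0.8  1.4] w 58.5 q7 -1.68
t20.90 p [514.2 240.3 184.9] r [ 3.138  -0.0238 -0.2977] F [ 0.2 -0.4  1.7] w 58.4 q7 -1.68
```

View pics/w25c.png

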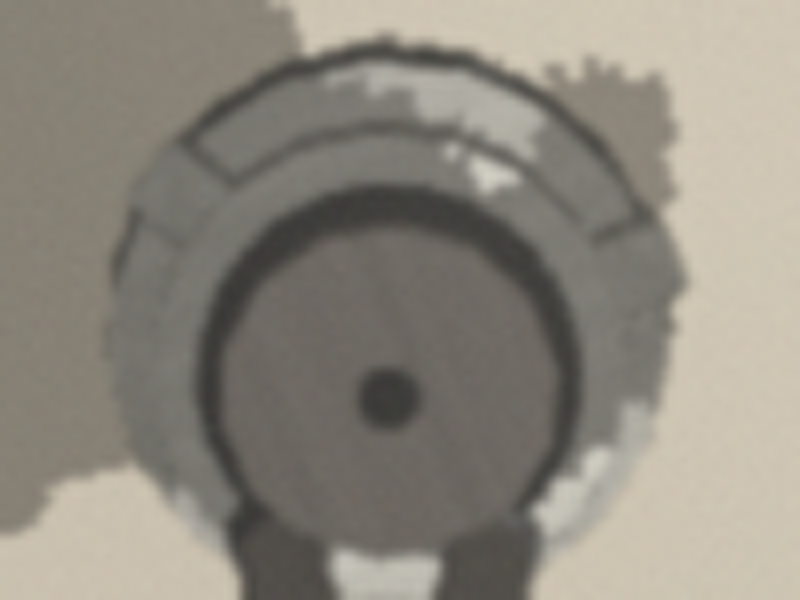

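>>> play_rows(
  slide=[
    [0, 0, -1],
    [0, 0, -2.5],
    [0.1, 0, -4],
    [0.1, 0, -6],
    [0.2, 0, -8],
  ],
  turn=[0, 0, 0, 0, 0],
  fingers=[0.685, 0.685, 0.685, 0.685, 0.685],
)

```text
clock: 21.52
eef_pos: [514.2, 240.4, 193.1]
tool_rot: [3.138, -0.024, -0.298]
force: [0.5, -0.2, -0.9]
width: 58.6
```

Run:
```python
from h import *
s=st();grab('wrist','w26')
im,d,p=load('w26'); crop(im,205,140,305,215,8,'w26c.png')
st()
```

```text
t21.52 p [514.2 240.4 193.1] r [ 3.1382 -0.0239 -0.2976] F [ 0.5 -0.2 -0.9] w 58.6 q7 -1.69
t21.57 p [514.4 240.3 193.4] r [ 3.1384 -0.0243 -0.2976] F [ 0.7 -0.7 -1.8] w 58.6 q7 -1.69
```

View pics/w26c.png

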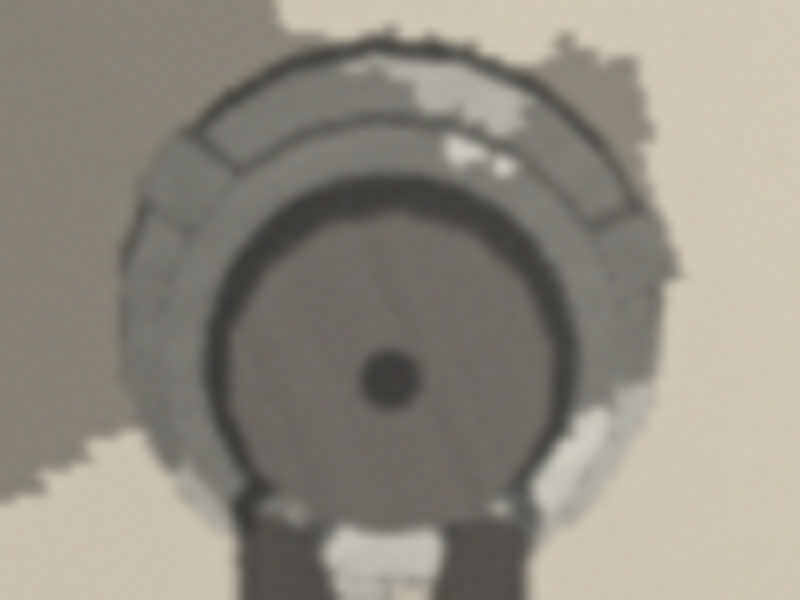

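>>> play_rows(
  slide=[
    [0, 0, -4],
    [0, 0, -14],
    [0, 0, -28],
    [0, 0, -40],
    [0, 0, -50],
  ],
  turn=[0, 0, 0, 0, 0],
  fingers=[0.685, 0.67, 0.65, 0.63, 0.62],
)

```text
clock: 22.2
eef_pos: [513.5, 240.9, 244.6]
tool_rot: [3.139, -0.025, -0.298]
force: [0.3, 0.8, -2.5]
width: 53.5
```

Run:
```python
from h import *
s=st();grab('wrist','w27');s=st()
im,d,p=load('w27'); crop(im,200,120,310,225,6,'w27c.png')
to([520,-235,255],-0.2814)
```

```text
t22.20 p [513.5 240.9 244.6] r [ 3.1392 -0.0249 -0.2977] F [ 0.3  0.8 -2.5] w 53.5 q7 -1.75
t22.25 p [514.1 241.  245.6] r [ 3.1403 -0.0261 -0.2976] F [ 0.8  0.5 -0.2] w 52.8 q7 -1.75
t22.25 p [514.1 241.  245.6] r [ 3.1403 -0.0261 -0.2976] F [ 0.8  0.5 -0.2] w 52.8 q7 -1.75
slide [145.4 453.4  -5. ] turn -0.016 dist 476
```

View pics/w27c.png

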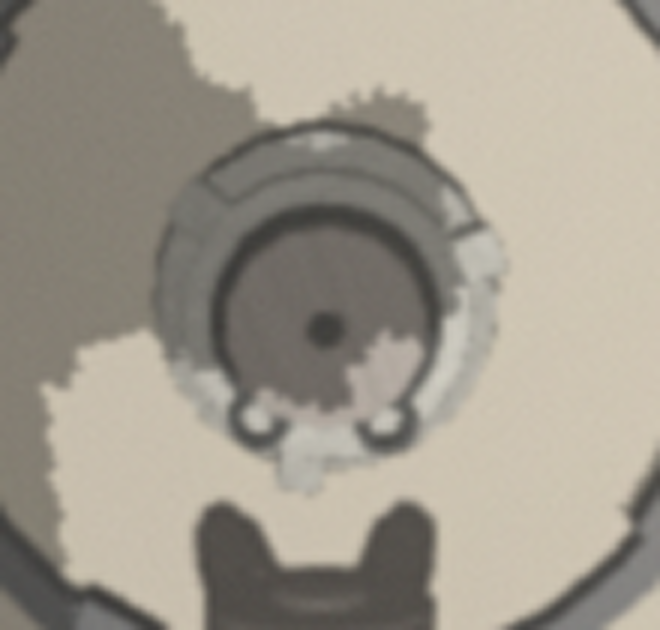

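Run:
```python
from h import *
im,d,p=load('w27')
f=lambda c:[200+c[0]/6,120+c[1]/6]
E=onz(p,[f((258,420)),f((388,420))],98.2); print(E.round(1),np.linalg.norm(E[0]-E[1]))
def z(c,n=1):
    u,v=np.round(f(c)).astype(int); w=d[v-n:v+n+1,u-n:u+n+1].ravel(); w=w[w>0]; return deproj(p,[[u,v]],[np.median(w)])[0].round(1)
for c in [(325,270),(300,300),(350,300)]: print('sp',z(c))
for c in [(325,193),(260,225),(205,330),(455,320),(300,445),(400,215)]: print('hub',z(c))
```

```text
[[513.8 251.4  98.2]
 [507.6 231.3  98.2]] 21.003460580491257
sp [535.  233.8 105.6]
sp [531.6 238.7 105.8]
sp [529.4 231.6 105.5]
hub [545.5 230.5  95.5]
hub [543.5 242.   99. ]
hub [530.  255.5  95.9]
hub [519.9 216.1  95.3]
hub [507.3 246.3  95.3]
hub [538.2 219.8  95.6]
```

>>> play_rows(
  slide=[
    [12, 38, -3],
    [27, 84, -6],
    [42, 130, -6],
    [57, 177, -6],
    [72, 224, -6],
  ],
  turn=[0, 0, 0, 0, 0],
  fingers=[0.62, 0.62, 0.62, 0.62, 0.62],
)

```text
clock: 22.88
eef_pos: [517.0, 4.4, 254.0]
tool_rot: [3.141, -0.026, -0.297]
force: [1.7, -0.5, -1.5]
width: 53.0
```

Run:
```python
from h import *
to([522,-240,245],-0.2814)
```

```text
t22.88 p [517.    4.4 254. ] r [ 3.1405 -0.0264 -0.2973] F [ 1.7 -0.5 -1.5] w 53.0 q7 -1.34
slide [ 76.1 232.2  11.2] turn -0.016 dist 245
```

>>> play_rows(
  slide=[
    [16, 50, 2],
    [32, 98, 4],
    [48, 147, 6],
    [64, 196, 9],
    [76, 229, 11],
  ],
  turn=[0, 0, -0.01, -0.016, -0.016],
  fingers=[0.63, 0.63, 0.63, 0.63, 0.63],
)

```text
clock: 23.5
eef_pos: [522.1, -239.8, 245.4]
tool_rot: [3.139, -0.027, -0.284]
force: [0.2, 1.1, -1.6]
width: 54.1
```

>>> play_rows(
  slide=[
    [0, 0, 0],
    [0, 0, 0],
  ],
  turn=[0, 0],
  fingers=[0.65, 0.66],
)

```text
clock: 23.75
eef_pos: [522.0, -239.2, 245.2]
tool_rot: [3.14, -0.026, -0.284]
force: [-1.1, 0.8, -2.2]
width: 56.6
```

Run:
```python
from h import *
s=st();grab('wrist','w28'); np.savez('pics/s28',**{k:s[k] for k in('eef_pos','tool_rot')});st()
im,d,p=load('w28'); crop(im,195,110,305,225,6,'w28c.png')
```

```text
t23.75 p [ 522.  -239.2  245.2] r [ 3.14  -0.026 -0.284] F [-1.1  0.8 -2.2] w 56.6 q7 -0.92
t23.80 p [ 522.2 -238.5  245.2] r [ 3.1403 -0.026  -0.2827] F [-0.4  0.8 -2.3] w 56.1 q7 -0.92
```

View pics/w28c.png

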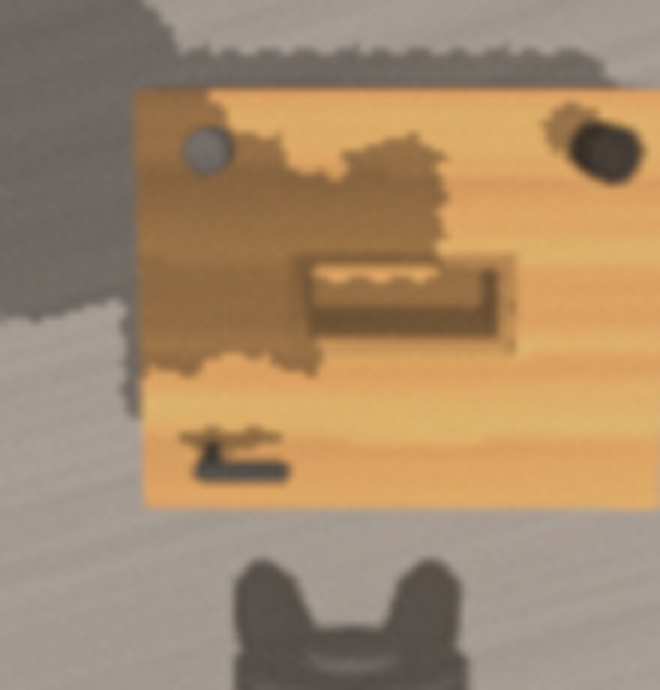

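Run:
```python
from h import *
im,d,p=load('w28'); s=dict(np.load('pics/s28.npz'))
f=lambda c:[195+c[0]/6,110+c[1]/6]
C=onz(p,[f((295,252)),f((515,252)),f((515,350)),f((295,350))],56); print(C.round(1)); c=C.mean(0); print('pocket',c, np.linalg.norm(C[0]-C[1]),np.linalg.norm(C[1]-C[2]))
e=C[1]-C[0]; print('yaw',np.arctan2(e[0],-e[1]))
B=onz(p,[f((136,88)),f((144,508))],56); print('block corners',B.round(1), np.linalg.norm(B[0]-B[1]))
print('tips expected', proj(p,tool2w(s,[[-3.2,10.9,85],[-3.2,-10.9,85],[-3.2,10.9,89],[-3.2,-10.9,89]])), f((263,580)),f((430,580)))
```

```text
[[ 553.4 -237.9   56. ]
 [ 542.3 -275.9   56. ]
 [ 525.1 -271.3   56. ]
 [ 536.3 -232.7   56. ]]
pocket [ 539.25515611 -254.4352741    56.        ] 39.623354264246984 17.803476075218363
yaw -0.2836455732608741
block corners [[ 588.9 -219.2   56. ]
 [ 515.8 -197.2   56. ]] 76.28922389468264
tips expected [[267.69101149 205.44744335]
 [239.53009991 205.43798132]
 [267.47666462 203.94805278]
 [239.76560946 203.93871569]] [238.83333333333334, 206.66666666666669] [266.6666666666667, 206.66666666666669]
```

```bash
cat >> h.py <<'E'
def ptto(X,T,yaw):
    s=st(); R=Ro.from_euler('xyz',s['tool_rot']).as_matrix(); t=tool2w(s,T)
    print('pt',t.round(1),'slide',(R.T@(np.array(X,float)-t)).round(1),'turn %.3f'%wrap(s['tool_rot'][2]-yaw),'down10',(R.T@[0,0,-10]).round(2))
E
python3 - <<'E'
from h import *
ptto([539.3,-254.4,72],[-3.2,-0.6,88.5],-0.282)
E
```

```text
t23.80 p [ 522.2 -238.5  245.2] r [ 3.1403 -0.026  -0.2827] F [-0.4  0.8 -2.3] w 56.1 q7 -0.92
pt [ 521.5 -237.7  156.6] slide [19.5 10.9 85.2] turn -0.001 down10 [-0.26 -0.01 10.  ]
```

>>> play_rows(
  slide=[
    [10, 6, 10],
    [19.5, 11, 35],
    [19.5, 11, 62],
    [19.5, 11, 80],
    [19.5, 11, 85],
  ],
  turn=[0, 0, 0, 0, 0],
  fingers=[0.66, 0.66, 0.66, 0.66, 0.66],
)

```text
clock: 24.42
eef_pos: [539.8, -254.4, 159.3]
tool_rot: [3.141, -0.024, -0.282]
force: [-0.3, -0.3, -2.5]
width: 56.4
```

>>> play_rows(
  slide=[
    [0, 0, 0],
  ],
  turn=[0],
  fingers=[0.66],
)

```text
clock: 24.55
eef_pos: [540.0, -254.5, 159.5]
tool_rot: [3.14, -0.024, -0.282]
force: [0.2, -0.7, -0.7]
width: 56.5
```

Run:
```python
from h import *
s=st();grab('wrist','w29'); np.savez('pics/s29',**{k:s[k] for k in('eef_pos','tool_rot')})
ptto([539.3,-254.4,72],[-3.2,-0.6,88.5],-0.282)
im,d,p=load('w29'); crop(im,200,140,310,230,7,'w29c.png')
```

```text
t24.55 p [ 540.  -254.5  159.5] r [ 3.1405 -0.0242 -0.2817] F [ 0.2 -0.7 -0.7] w 56.5 q7 -0.83
t24.60 p [ 540.2 -254.4  159.7] r [ 3.1406 -0.0246 -0.2816] F [ 0.1 -0.2 -3. ] w 56.4 q7 -0.83
pt [ 539.3 -253.6   71.2] slide [ 0.2  0.7 -0.8] turn 0.000 down10 [-0.25 -0.01 10.  ]
```

View pics/w29c.png

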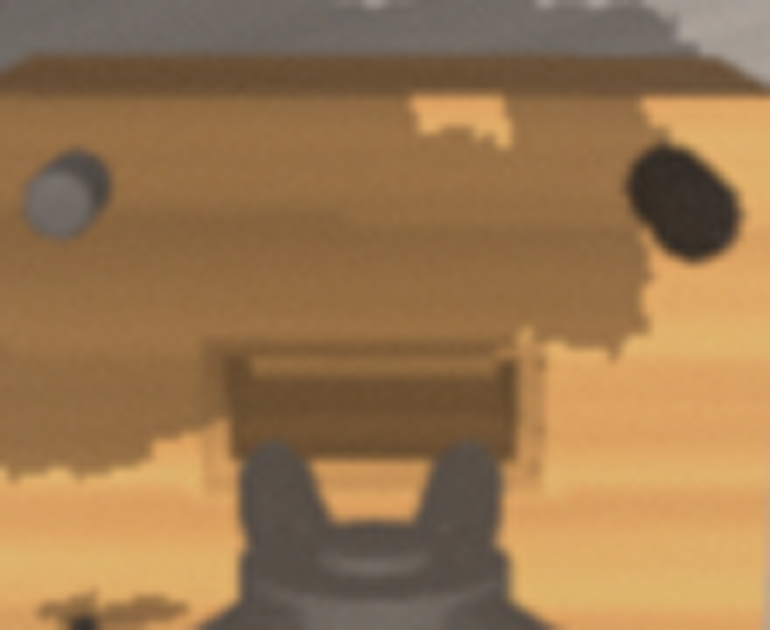

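Run:
```python
from h import *
im,d,p=load('w10'); s=dict(eef_pos=np.array([497.6,-79.4,92.3]),tool_rot=np.array([-3.1399,-.0201,-.8674]))
R=Ro.from_euler('xyz',s['tool_rot']).as_matrix()
X=onz(p,[[205+388/8,150+461/8]],7)[0]; print('pin tool w10',R.T@(X-s['eef_pos']))
im,d,p=load('w27'); s=dict(eef_pos=np.array([513.5,240.9,244.6]),tool_rot=np.array([3.1392,-.0249,-.2977]))
im,d,p=load('w29'); s=dict(np.load('pics/s29.npz')); R=Ro.from_euler('xyz',s['tool_rot']).as_matrix()
f=lambda c:[200+c[0]/7,140+c[1]/7]
C=onz(p,[f((205,345)),f((543,345)),f((543,490)),f((205,490))],56); c=C.mean(0); print('pocket',c,np.linalg.norm(C[0]-C[1]),np.linalg.norm(C[1]-C[2]))
print('pocket in tool',R.T@(c-s['eef_pos']))
# blob top edge rows: w10 203.75 ; w29
print('w29 blob top row',140+440/7,'col',200+371.5/7)
```

```text
pin tool w10 [-4.80441417 -0.39662566 85.22144563]
pocket [ 538.72755824 -254.00433647   56.        ] 39.87343428819861 17.83501985614318
pocket in tool [ -3.90893455  -0.20578378 103.44086003]
w29 blob top row 202.85714285714286 col 253.07142857142856
```

>>> play_rows(
  slide=[
    [0.4, 0.3, 5],
    [0.3, 0.3, 10],
    [0.1, 0.3, 15],
    [0, 0.3, 20],
    [-0.1, 0.3, 25],
  ],
  turn=[0, 0, 0, 0, 0],
  fingers=[0.66, 0.66, 0.66, 0.66, 0.66],
)

```text
clock: 25.22
eef_pos: [540.5, -254.9, 134.3]
tool_rot: [3.141, -0.024, -0.282]
force: [-0.4, 0.6, -1.1]
width: 56.5
```

Run:
```python
from h import *
s=st();grab('wrist','w30');st()
im,d,p=load('w30'); crop(im,200,140,310,230,7,'w30c.png')
```

```text
t25.23 p [ 540.5 -254.9  134.3] r [ 3.1406 -0.0245 -0.2816] F [-0.4  0.6 -1.1] w 56.5 q7 -0.80
t25.27 p [ 540.2 -254.6  133.7] r [ 3.1408 -0.0234 -0.2815] F [ 0.  -0.3 -2.2] w 56.3 q7 -0.80
```

View pics/w30c.png

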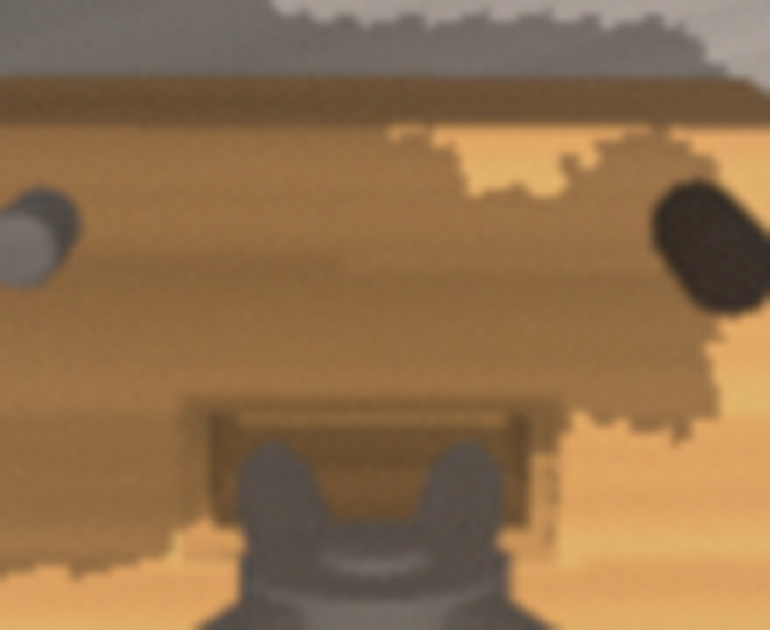

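>>> play_rows(
  slide=[
    [0, 0, 6],
    [-0.2, 0, 12],
    [-0.3, 0, 18],
    [-0.5, 0, 23],
    [-0.6, 0, 26],
  ],
  turn=[0, 0, 0, 0, 0],
  fingers=[0.66, 0.66, 0.66, 0.66, 0.66],
)

```text
clock: 25.9
eef_pos: [540.1, -254.6, 107.3]
tool_rot: [3.141, -0.023, -0.282]
force: [0.3, -1.3, -1.6]
width: 56.3
```

Run:
```python
from h import *
st()
```

```text
t25.90 p [ 540.1 -254.6  107.3] r [ 3.1408 -0.0231 -0.2816] F [ 0.3 -1.3 -1.6] w 56.3 q7 -0.77
```

>>> play_rows(
  slide=[
    [0, 0, 3],
    [-0.1, 0, 6],
    [-0.2, 0, 8.5],
    [-0.2, 0, 9.5],
    [-0.2, 0, 10],
  ],
  turn=[0, 0, 0, 0, 0],
  fingers=[0.66, 0.66, 0.66, 0.66, 0.66],
)

```text
clock: 26.52
eef_pos: [541.7, -255.4, 98.8]
tool_rot: [3.141, -0.027, -0.282]
force: [1.2, 0.9, 8.4]
width: 56.0
```

>>> play_rows(
  slide=[
    [-0.8, 0, -1],
    [-1, 0, -1],
    [-1, 0, -1],
    [-1, 0, -1],
    [-1, 0, -1],
  ],
  turn=[0, 0, 0, 0, 0],
  fingers=[0.67, 0.7, 0.75, 0.8, 0.85],
)

```text
clock: 27.15
eef_pos: [540.7, -255.2, 99.8]
tool_rot: [3.14, -0.027, -0.282]
force: [0.2, 0.3, -0.1]
width: 72.8
```

Run:
```python
from h import *
s=st();grab('wrist','w31');st()
im,d,p=load('w31'); crop(im,130,140,380,340,3,'w31c.png')
```

```text
t27.15 p [ 540.7 -255.2   99.8] r [ 3.1405 -0.027  -0.2816] F [ 0.2  0.3 -0.1] w 72.8 q7 -0.76
t27.20 p [ 540.7 -255.2   99.8] r [ 3.1405 -0.027  -0.2816] F [-0.4 -0.2  0.4] w 72.6 q7 -0.76
```

View pics/w31c.png

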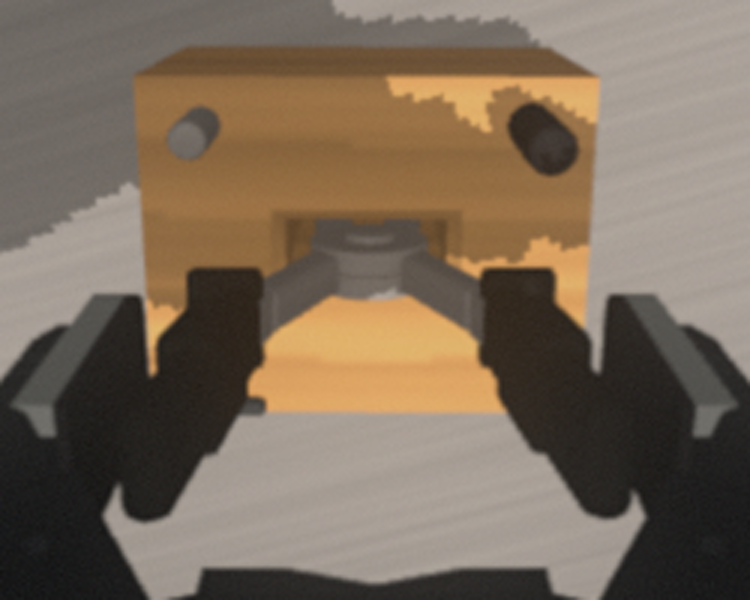

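Pliers released, standing in the pocket, with both fingers clear of the grips. Open fully and back straight up.

>>> play_rows(
  slide=[
    [0, 0, 0],
    [0, 0, -5],
    [0.2, 0, -20],
    [0.5, 0, -45],
    [1, 0, -80],
  ],
  turn=[0, 0, 0, 0, 0],
  fingers=[0.95, 1, 1, 1, 1],
)

```text
clock: 27.82
eef_pos: [539.3, -254.7, 181.1]
tool_rot: [3.14, -0.026, -0.282]
force: [0.2, 0.8, 1.0]
width: 85.5
```

>>> play_rows(
  slide=[
    [0, 0, -40],
    [0, 0, -80],
    [0, 0, -110],
    [0, 0, -120],
    [0, 0, -120],
  ],
  turn=[0, 0, 0, 0, 0],
  fingers=[1, 1, 1, 1, 1],
)

```text
clock: 28.45
eef_pos: [536.3, -253.6, 301.4]
tool_rot: [3.141, -0.027, -0.282]
force: [0.4, -1.6, -0.5]
width: 85.7
```

Run:
```python
from h import *
s=st();grab('wrist','w32');st();grab('scene','scene2');grab('top','top2')
im,d,p=load('w32')
v,u=np.nonzero((d>0)); P=deproj(p,np.c_[u,v],d[v,u])
g=(P[:,2]>138)&(P[:,2]<155)&(np.hypot(P[:,0]-534,P[:,1]+250)<70)
Q=P[g]-[539.6,-253.5,0]; t=Q[:,:2]@[.2777,.9607]; n=Q[:,:2]@[.9607,-.2777]
for sg in (-1,1):
    k=np.sign(t)==sg; print(sg,k.sum(),t[k].min().round(1),t[k].max().round(1),n[k].min().round(1),n[k].max().round(1),Q[k,2].max().round(1))
im,d,p=load('scene2'); a=cv2.resize(im[160:280,150:300],None,fx=4,fy=4,interpolation=cv2.INTER_CUBIC); 
cv2.imwrite('pics/sc2a.png',a); crop(im,330,235,410,305,8,'sc2b.png')
```

```text
t28.45 p [ 536.3 -253.6  301.4] r [ 3.1407 -0.027  -0.2819] F [ 0.4 -1.6 -0.5] w 85.7 q7 -0.96
t28.50 p [ 536.  -253.2  300.4] r [ 3.141  -0.0253 -0.2819] F [-0.4  0.1  0.5] w 85.7 q7 -0.96
-1 120 -33.2 -25.4 -2.7 11.7 150.8
1 124 20.7 28.4 -2.2 11.8 150.7
```

View pics/sc2a.png

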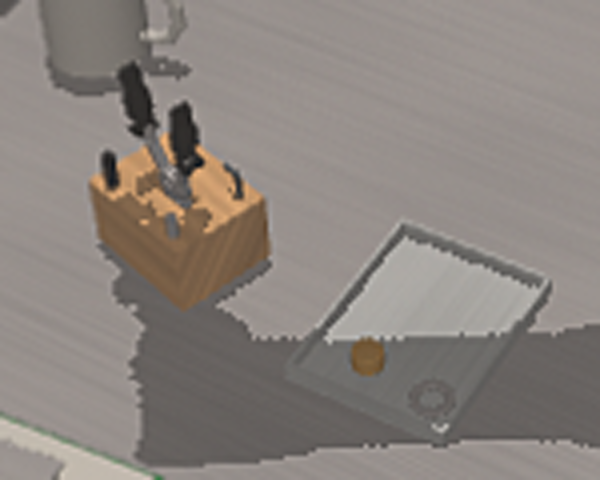

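View pics/sc2b.png

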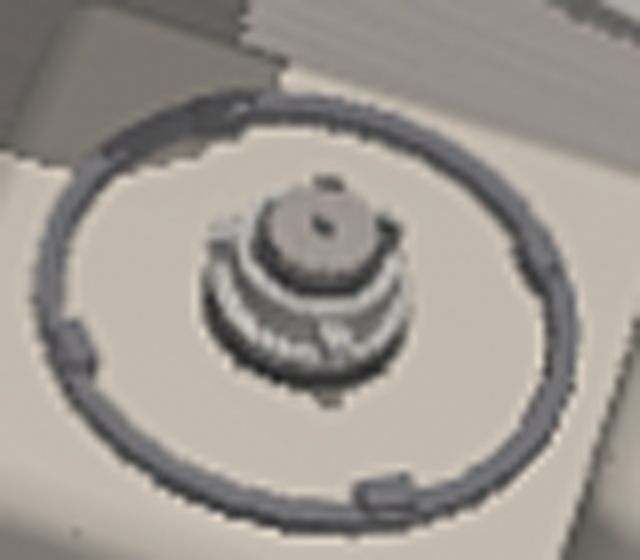

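View pics/w32.png

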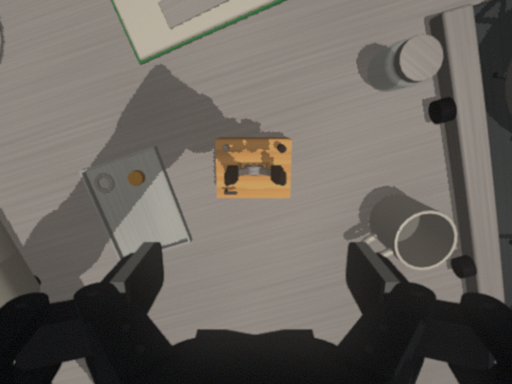

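Run:
```python
from h import *
s=st();grab('wrist','w33');st()
for tag in('w33','w2'):
    im,d,p=load(tag)
    v,u=np.nonzero((d>0)); P=deproj(p,np.c_[u,v],d[v,u])
    near=np.hypot(P[:,0]-539,P[:,1]+253)<65
    g=(P[:,2]>138)&(P[:,2]<155)&near
    Q=P[g]-[539.6,-253.5,0]; t=Q[:,:2]@[.2777,.9607]; n=Q[:,:2]@[.9607,-.2777]
    for sg in (-1,1):
        k=np.sign(t)==sg; print(tag,sg,k.sum(),t[k].min().round(1),t[k].max().round(1),n[k].min().round(1),n[k].max().round(1),np.percentile(Q[k,2],[50,90,100]).round(1))
    b=near&(abs(P[:,2]-56)<4); print('block top',np.median(P[b][:,2]).round(2))
    # joint level: metal between grips
    j=near&(P[:,2]>62)&(P[:,2]<110); Q=P[j]-[539.6,-253.5,0]; tt=Q[:,:2]@[.2777,.9607]; nn=Q[:,:2]@[.9607,-.2777]; k=abs(tt)<10; print('mid n',np.median(nn[k]).round(1),np.percentile(Q[k,2],[5,50,95]).round(1))
```

```text
t28.60 p [ 535.8 -253.1  299.7] r [ 3.141  -0.0239 -0.282 ] F [0.6 0.  0.1] w 85.2 q7 -0.96
t28.65 p [ 535.8 -253.2  299.7] r [ 3.1408 -0.0238 -0.282 ] F [-0.3  0.5 -0.2] w 85.7 q7 -0.96
w33 -1 119 -32.5 -25.1 -2.2 11.7 [147.8 149.  150.8]
w33 1 115 20.9 27.4 -2.1 11.9 [148.3 149.7 151.2]
block top 55.59
mid n 1.0 [63.3 71.9 79.2]
w2 -1 122 -30.5 -23.2 -7.2 7.1 [147.2 148.6 149.3]
w2 1 117 22.6 29.9 -6.8 7.2 [147.3 148.5 149.6]
block top 55.57
mid n 0.5 [63.4 70.7 76. ]
```

Run:
```python
from h import *
print(ctrl.finish_job()); st()
```

```text
the job is handed in; nothing more can be done
None
the job is handed in; nothing more can be done
```

I picked the ring out of the tray by its eyes and spread it to a 31–32 mm grip, about 37–38 mm between the eyes by the given table. I lowered it over the spindle and pressed the hub to its stop with about 12.5 N on its seat. The ring then closed into the groove, and I put the pliers back in their pocket and handed in at about 28.7 s.

**Last checks**
- **Ring and hub:** the ring was closed with its eyes about 21 mm apart. The hub's top was about 10.3 mm below the spindle's top, which fits the ring lying against the groove's upper edge and holding the hub down. I measured this just after the pliers came off. The final scene picture still showed the dark ring round the spindle.
- **Pliers:** they stand released in the pocket but lean about 2° towards the block's x side, which looks like the pocket's slack. Their grip tops read about 1 mm higher than at the start. I could not tell measuring noise from the pins not being fully on the floor, so I left them as they were.
- **Other things:** in the last pictures the washer, cap nut, mug and jar looked to be in their places. The gripper was open and clear at about 300 mm.

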